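# Make up a lamp kit: glass nuggets down the chute into the cup, then the strap

### The job

Put every glass nugget into the chute behind its shut gate, then hold the copper cup off the bench under the chute's lip, pushing the red paddle aside with it so that the gate opens and all the nuggets slide into the held cup. Stand the full cup upright on the cork mat, leaving room for the strap, and let go, and only then draw the flat hanger strap along its groove until about 40 to 75 mm of it sticks out past the board's open end without tipping, grip it there and lay it flat on the mat beside the cup. Leave the glass shade, the brass collar and the screwdriver alone.

Things in the scene. Friction and masses are not known exactly. Their poses are not given: they have to be found in the camera images.
- nugget1_mid (a point): amber or green cast glass nugget, block 48 long (own x) x 32 wide (own y) x 28 high with rounded edges, 90 g; this point is its centre. There are three to five of them, each starting flat on the bench on the left; the rest are absent
- nugget2_mid (a point): amber or green cast glass nugget, block 48 long (own x) x 32 wide (own y) x 28 high with rounded edges, 90 g; this point is its centre. There are three to five of them, each starting flat on the bench on the left; the rest are absent
- nugget3_mid (a point): amber or green cast glass nugget, block 48 long (own x) x 32 wide (own y) x 28 high with rounded edges, 90 g; this point is its centre. There are three to five of them, each starting flat on the bench on the left; the rest are absent
- nugget4_mid (a point): amber or green cast glass nugget, block 48 long (own x) x 32 wide (own y) x 28 high with rounded edges, 90 g; this point is its centre. There are three to five of them, each starting flat on the bench on the left; the rest are absent
- nugget5_mid (a point): amber or green cast glass nugget, block 48 long (own x) x 32 wide (own y) x 28 high with rounded edges, 90 g; this point is its centre. There are three to five of them, each starting flat on the bench on the left; the rest are absent
- chute: fixed blue-sided aluminium chute on a steel stand. Origin on the bench below the middle of its lower lip; own x points level up-slope (roughly away from the robot), own y left across it. The floor rises from the lip at 28 degrees for 220 mm along the slope; 92 mm wide inside, side walls 40 mm above the floor, wall at the upper end. Slippery: nuggets slide down to the red gate at the lip
- load_point (a point): point on the middle of the chute's floor 130 mm up-slope from the lip (196 mm above the bench), a good place to let nuggets go
- lip (a point): middle of the chute's lower lip, top of the floor, 135 mm above the bench
- catch_point (a point): point on the bench 68 mm out from the lip (chute's own -x): with the cup's axis over this point, its rim under the lip, all that slides out falls into the cup
- gate (a joint): red gate across the chute's lip, sliding along the chute's own +y: 0 shut, 0.102 m fully open; a spring (1 N shut, 2 N open) shuts it. A nugget slides out once it is 35 to 95 mm open. It is pushed open by its paddle
- paddle (a point): middle of the pushed (own -y) face of the gate's red paddle, an upright plate across the chute's own y that moves with the gate; it reaches 3 to 113 mm out from the lip (own -x) and 70 to 135 mm above the bench; its face is at chute own y = -0.024 m + opening. Push it to +y with the cup's side, cup floor 20 mm above the bench: the cup's axis comes over the catch point as the gate is fully open
- cup_mid (a point): riveted copper hanging cup, outside radius 66 mm at the foot and 78 mm at the rim, 85 mm high, wall 4 mm, floor 5 mm, 280 g; this point is on its axis half-way up (42.5 mm above its underside). Own z up; its handle points along own -x
- cup_tab (a point): grip point of the cup's handle, an upright dark wooden plate 14 mm thick (own x) x 50 mm wide (own y), from 39 to 103 mm above the cup's underside, 135 mm from the cup's axis along own -x; this point is 80 mm above the underside. A flat copper bar 41 to 49 mm above the underside joins it to the cup; 50 mm free between plate and cup rim
- mat: fixed cork kit mat 240 (own x) x 260 (own y) x 4 mm on the bench; origin at the centre of its underside; own x points roughly away from the robot
- board: fixed dark wooden board 220 (own x) x 100 (own y) mm, with a waxed groove 64 mm wide along own x, its floor 30 mm above the bench, between ledges 6 mm higher. The groove's end nearest the robot (own x = -0.110 m) is open, the far end stopped at own x = +0.098 m. Origin at the centre of the board's underside
- strap_mid (a point): flat grey aluminium hanger strap 160 long (own x) x 60 wide (own y) x 4 mm, 100 g, lying in the board's groove below the ledges, so that its sides cannot be gripped there; slides easily along the groove when pressed lightly from above and drawn; this point is its centre
- shade: amber mosaic glass shade, radius 60, 95 high, beyond the work; leave alone. Origin at the centre of its underside
- collar: brass lamp collar, ring of 70 outside diameter, 30 high, near the robot; leave alone. Origin at the centre of its underside
- screwdriver: flat screwdriver lying on the bench beyond the work; leave alone
Things that resemble listed ones, but are neither listed nor needed, are in the scene too. Of the things shaped like the part that bears cup_mid, the copper one is meant.

How it is judged:
By the outcome, as a careful person would: the job done as asked, in the order asked, and still so for the second after the job is handed in, with the robot touching nothing.
Of nugget1, nugget2, nugget3, nugget4, nugget5 only 3 to 5 are there at a start; the rules pass over those that are not, and their reading is None.
At some moment in a run one of nugget1, nugget2, nugget3, nugget4, nugget5, cup may be knocked a few centimetres aside while the robot is not near it.
It also fails if it takes over 210 s, if anything falls off the work surface, if the arm or the gripper's body presses on something with over 40 N, if the wrist force passes 120 N, or if a joint passes its speed limit or range.

### The arm

A 6-joint arm with a two-finger parallel gripper is mounted at the origin on the work surface. World frame = base frame: x ahead of the robot, y to its left, z up, the work surface at z = 0. Lengths are in mm, angles in rad, forces in N, time in s.
With the tool pointing down it reaches from about 250 to 775 mm from the base axis. Payload 4 kg.
Tool frame: the origin (TCP) lies between the finger pads; the fingertips stand 22 mm ahead of it and the grasp point (between the pads) lies 3 mm ahead of it (ctrl.tcp_to_tips is the distance from the TCP to the fingertips, in mm); z points along the fingers, y is the direction in which the jaws open and shut (so a half turn about z gives the same grasp; the last joint's range is limited). The gripper opens to 94 mm and grips with 3 to 60 N. Pads are 16 mm wide; open, the fingers measure 119 mm over their backs; the gripper's body (75 mm by 177 mm) begins 78 mm behind the grasp point.
Start: joints at [1.216, 0.087, 1.371, -0, 1.684, -0.103], TCP at [137.039, 532.671, 227.506] pointing down, gripper open.
Joint ranges: [-3.1, 3.1], [-0.76, 2.03], [0.27, 2.55], [-1.08, 4.22], [0.17, 2.65], [-2.57, 2.57]. Speed limits (rad/s): [2.79, 2.79, 3.14, 3.14, 3.14, 3.14].

### API

Orientations are given as a 3x3 rotation matrix whose columns are the frame's x, y, z axes.
In Python, from cell import ctrl, optics gives the robot as it stands.
- The arm moves only by the tool send_rows, never from a script. Its argument "steps" is a list of rows, each a list of 6 numbers: the shift along the tool's x, y, z in cm, then the turn, a rotation vector about the tool's x, y, z in degrees. A call has 1 to 5 rows; each row shifts and turns the pose as measured when the row begins, along the tool's axes as they then stand; what a row does not reach is not made up. A row lasts 1/12 s, in which the tool goes at most 41.7 mm and 7.16 degrees, less where a joint would pass 70% of its speed; a pose out of reach is approached as far as the arm can. A call is refused whole if a number of a shift passes 4.17 or a number of a turn 7.16, either way. A call with a gripper value outside its range is refused whole. "claw" is the finger opening in cm, from 0 to 9.4, set as the call begins (left out, the last holds). The fingers move at their own pace and stop on an object; the grip force is fixed at half the most. Time passes only in rows, so rows that do not move let the fingers close. It gives the time, the measured TCP pose, the force and the opening at its end, in the units of the state.
- ctrl.state(): the state, without advancing time (a new reading comes with each control period).
- optics.camera(name): name is "side" or "top" or "wrist"; returns a dict with "color" (480x640x3 uint8, red, green, blue), "mtx" (3x3 intrinsics, pixels), "camera_from_world" (4x4, takes a point from world to camera coordinates); the wrist camera has in their place "T_tool_cam" (4x4, takes a point from camera to tool coordinates, whose origin is the TCP and whose axes are the flange's). Camera axes: x right, y down, z forward; pixel columns grow to the right and rows downward; lengths in mm; the calibration is good to about 2 mm. The wrist camera is an equidistant fisheye: a pixel r from the principal point sees the ray r / f radians off the axis. A picture is of the moment at which its call begins: read the wrist's pose just before it. There is no depth.
- ctrl.hand_in(): hands the job in, once; it reports no verdict.
The state is a dict: "t": time; "joint_pos": joint angles; "qd": joint speeds; "tau": joint torques, N m; "position": TCP position; "orientation": TCP orientation; "wrist_force": force on the tool from outside, world axes, zero at the start; "wrist_torque": the same for the moment, N m; "opening": opening from 0.0 (shut) to 1.0 (fully open).
Only numpy, scipy, OpenCV 4.12 (cv2) and the standard library are available. Lean on these libraries where they do the work, as an engineer would, in place of code of your own. Each camera call takes 0.05 s, during which the arm holds its last target. There are 200 camera calls.

## Working session

There is one attempt and no reset: what is moved stays moved. The work goes in short steps, Python scripts to look and compute and a tool call to move; the robot and the scene stay as the last step left them, time stands still between calls to the robot, and variables do not carry over. Pictures are saved under pics/ and viewed, about 12 in all and at most 16, crops included, and the job is handed in when it is done.

Besides the shell and the picture viewer there is one more tool, called after "Request:" as a command line: name --pt "numbers of a row" for each row, then --argument value for the rest. send_rows: Moves the arm, as the interface text tells. Its arguments: {"type":"object","properties":{"steps":{"type":"array","items":{"type":"array","items":{"type":"number"}}},"claw":{"type":"number"}},"required":["steps"]}

```bash
mkdir -p pics; ls; cat > h.py <<'E'
import numpy as np, cv2
from cell import ctrl, optics
def px2w(c,u,v,z):
    M=c["camera_from_world"];K=c["mtx"]
    d=np.linalg.inv(K)@np.array([u,v,1.]);R=M[:3,:3];o=-R.T@M[:3,3];d=R.T@d
    return o+d*(z-o[2])/d[2]
def w2px(c,p):
    q=c["camera_from_world"][:3,:3]@np.array(p,float)+c["camera_from_world"][:3,3];q=c["mtx"]@q
    return q[:2]/q[2]
def snap(name,fn):
    c=optics.camera(name);cv2.imwrite("pics/"+fn,c["color"][:,:,::-1]);return c
E
python3 - <<'E'
from h import *
import pickle
np.set_printoptions(precision=3,suppress=True)
for n in("top","side"):
    c=snap(n,n+"0.png");pickle.dump(c,open(n+".pkl","wb"));print(n,c["mtx"].tolist(),c["camera_from_world"])
c=snap("wrist","w0.png");print(c["mtx"],c["T_tool_cam"]);s=ctrl.state();print(s["t"],s["orientation"],s["wrist_force"])
E
```

```text
pics
top [[475.57583431345404, 0.0, 312.01212856571186], [0.0, 475.57583431345404, 229.32070408229637], [0.0, 0.0, 1.0]] [[  -0.003   -1.       0.002  -48.65 ]
 [  -0.983    0.003   -0.183  531.583]
 [   0.183   -0.003   -0.983 1407.84 ]
 [   0.       0.       0.       1.   ]]
side [[497.8991221080547, 0.0, 323.22587137154886], [0.0, 497.8991221080547, 239.44408184087754], [0.0, 0.0, 1.0]] [[  -0.947   -0.319   -0.024  450.168]
 [  -0.15     0.509   -0.848  214.304]
 [   0.283   -0.8     -0.53  1195.016]
 [   0.       0.       0.       1.   ]]
[[371.648   0.    313.82 ]
 [  0.    371.648 242.893]
 [  0.      0.      1.   ]] [[  -0.001   -0.968   -0.253   73.877]
 [   1.      -0.001    0.       0.113]
 [  -0.      -0.253    0.968 -158.045]
 [   0.       0.       0.       1.   ]]
0.15 [[-0.968  0.249 -0.001]
 [ 0.249  0.968 -0.002]
 [ 0.    -0.002 -1.   ]] [ 0.553 -0.896 -0.261]
```

View pics/top0.png

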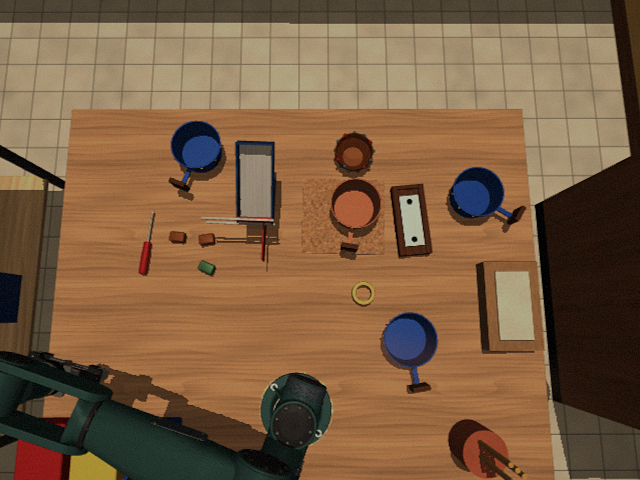

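View pics/side0.png

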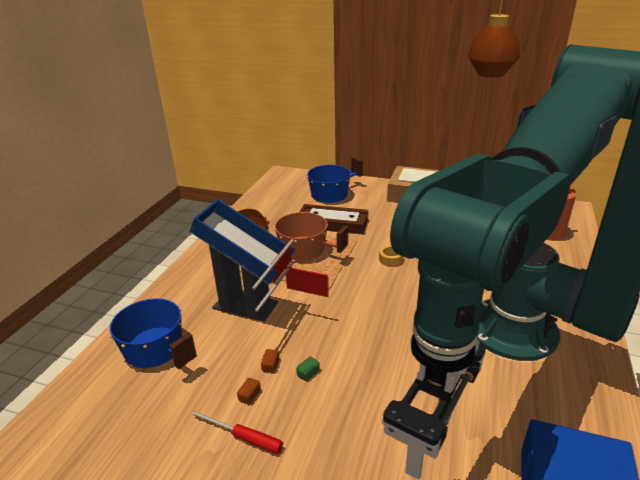

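The top view shows 3 nuggets: amber at (177,237) and (207,239), green at (207,267). The chute is at (255,185). Cups are copper at (355,205) with its handle at (349,247), and blue at (197,147), (477,194) and (410,340); the copper one on the mat is the one meant. Boards: the dark one with the grey strap at (410,220) fits, and the light box at (510,305) is a distractor. Next, enlarged crops.

```bash
python3 - <<'E'
import cv2
a=cv2.imread("pics/top0.png")
cv2.imwrite("pics/cA.png",cv2.resize(a[130:280,140:290],None,fx=4,fy=4,interpolation=cv2.INTER_CUBIC))
cv2.imwrite("pics/cB.png",cv2.resize(a[165:275,295:445],None,fx=5,fy=5,interpolation=cv2.INTER_CUBIC))
E
```

```text
(no output)
```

View pics/cA.png

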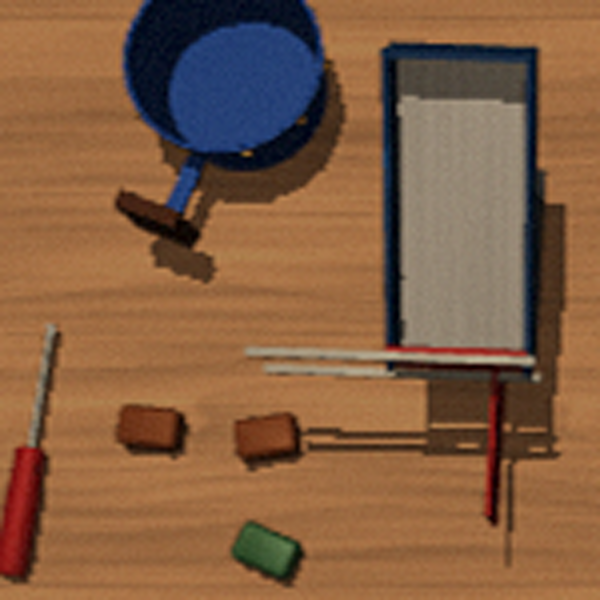

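View pics/cB.png

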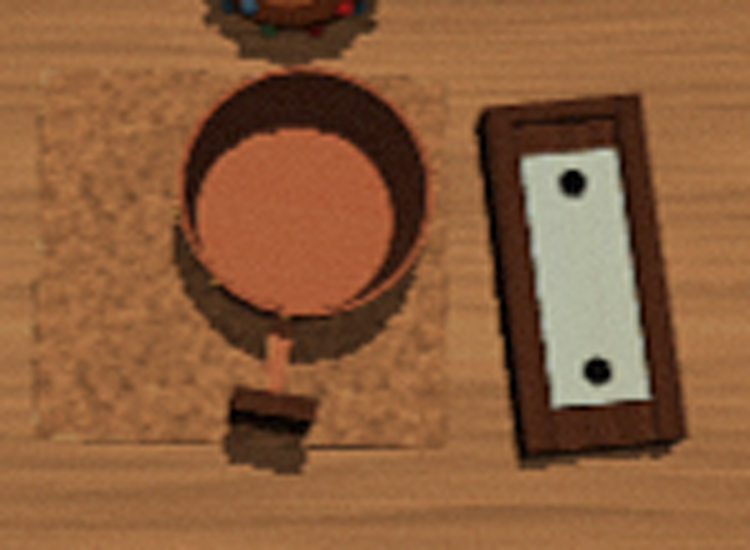

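```bash
python3 - <<'E'
from h import *
import pickle
np.set_printoptions(precision=1,suppress=True)
c=pickle.load(open("top.pkl","rb"))
A=lambda U,V,z:px2w(c,(U+.5)/4-.5+140,(V+.5)/4-.5+130,z)
B=lambda U,V,z:px2w(c,(U+.5)/5-.5+295,(V+.5)/5-.5+165,z)
for n,p in dict(wallUL=(386,46,273.6),wallUR=(537,49,273.6),wallLL=(388,362,170.3),wallLR=(533,362,170.3),padA=(499,378,135),padB=(490,520,135),
 n1=(150,425,26),n1a=(120,422,28),n1b=(180,427,28),n2=(265,434,26),n2a=(237,438,28),n2b=(294,430,28),g=(267,547,26),ga=(241,535,28),gb=(294,560,28),railL=(250,351,150),railR=(533,359,150)).items(): print(n,A(*p))
for n,p in dict(cup=(306,193,89),tab=(274,404,107),tabL=(232,390,107),tabR=(318,402,107),mTL=(40,68,4),mTR=(447,75,4),mBL=(33,438,4),mBR=(445,448,4),s1=(520,155,34),s2=(618,148,34),s3=(652,398,34),s4=(552,408,34),h1=(572,183,34),h2=(597,371,34),b1=(480,110,36),b2=(640,95,36),b3=(687,437,36),b4=(520,455,36)).items(): print(n,B(*p))
E
```

```text
wallUL [730.2 152.7 273.6]
wallUR [727.8  51.7 273.6]
wallLL [535.7 162.2 170.3]
wallLR [535.5  60.2 170.3]
padA [531.1  87.5 135. ]
padB [428.1  92.3 135. ]
n1 [516.2 368.4  26. ]
n1a [518.3 391.2  28. ]
n1b [514.2 344.5  28. ]
n2 [508.9 278.9  26. ]
n2a [505.5 300.   28. ]
n2b [511.6 256.2  28. ]
g [421.  274.1  26. ]
ga [430.1 293.9  28. ]
gb [410.8 252.6  28. ]
railL [548.2 264.3 150. ]
railR [541.9  61.9 150. ]
cup [ 603.6 -182.1   89. ]
tab [ 472.6 -159.1  107. ]
tabL [ 480.9 -134.7  107. ]
tabR [ 473.7 -184.9  107. ]
mTL [707.7 -20.5   4. ]
mTR [ 702.3 -283.     4. ]
mBL [467.1 -16.2   4. ]
mBR [ 460.  -274.2    4. ]
s1 [ 641.2 -322.4   34. ]
s2 [ 645.6 -384.2   34. ]
s3 [ 486.7 -398.1   34. ]
s4 [ 480.7 -336.2   34. ]
h1 [ 623.1 -354.3   34. ]
h2 [ 503.7 -364.9   34. ]
b1 [ 669.9 -297.9   36. ]
b2 [ 679.5 -399.1   36. ]
b3 [ 462.2 -418.    36. ]
b4 [ 451.3 -315.1   36. ]
```

View pics/w0.png

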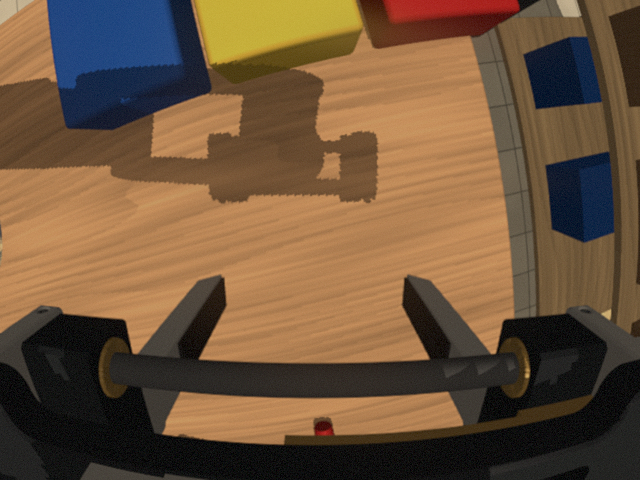

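Three nuggets so far, and none is hidden under the arm in the wrist view. I'll move over the nuggets and refine with the wrist camera.

```bash
cat >> h.py <<'E'
np.set_printoptions(precision=2,suppress=True)
def pose():
    s=ctrl.state();return s["position"],s["orientation"],s
def go(x,y,z,yaw=None,tilt=0,start=None):
    """print tool-frame shift (cm) and turn (deg rotvec) to target; yaw=world angle of jaw axis; tilt leans body toward -toolx..."""
    from scipy.spatial.transform import Rotation as Ro
    p,R,s=pose() if start is None else start
    p=np.array(p);R=np.array(R)
    d=R.T@(np.array([x,y,z])-p)/10
    out=[d]
    if yaw is not None:
        a=np.radians(yaw);yv=np.array([np.cos(a),np.sin(a),0]);zv=np.array([0,0,-1.]);T=np.stack([np.cross(yv,zv),yv,zv],1)@Ro.from_euler('y',tilt,degrees=True).as_matrix()
        rv=np.degrees(Ro.from_matrix(R.T@T).as_rotvec());out.append(rv)
    else: T=R
    print("shift",d,"rows>=%.1f"%(np.abs(np.linalg.norm(d))/4.1),"turn",out[1:], "p",p,"t",s["t"] if s else "","F",s["wrist_force"] if s else "","op",s["opening"] if s else "")
    return (np.array([x,y,z]),T,None)
def wr(fn=None):
    p,R,s=pose();c=optics.camera("wrist")
    if fn: cv2.imwrite("pics/"+fn,c["color"][:,:,::-1])
    c["p"]=np.array(p);c["R"]=np.array(R);return c
def wpx(c,u,v,z):
    K=c["mtx"];a,b=(u-K[0,2])/K[0,0],(v-K[1,2])/K[1,1];r=np.hypot(a,b)
    d=np.array([np.sin(r)*a/r,np.sin(r)*b/r,np.cos(r)]) if r>1e-9 else np.array([0,0,1.])
    T=c["T_tool_cam"];d=c["R"]@T[:3,:3]@d;o=c["p"]+c["R"]@T[:3,3]
    return o+d*(z-o[2])/d[2]
E
python3 - <<'E'
from h import *
go(450,310,240,90)
E
```

```text
shift [-35.86 -13.73  -1.33] rows>=9.4 turn [array([ -0.09,  -0.02, -14.43])] p [136.92 532.31 226.57] t 0.15 F [ 0.55 -0.9  -0.26] op 0.9988541172874563
```

Request:
send_rows --pt "-3.6 -1.4 -0.1 0 0 0" --pt "-3.6 -1.4 -0.1 0 0 0" --pt "-3.6 -1.4 -0.1 0 0 0" --pt "-3.6 -1.4 -0.1 0 0 0" --pt "-3.6 -1.4 -0.1 0 0 0"

```text
t: 0.57
position: [292.1, 420.1, 228.0]
orientation: [[-0.973, 0.233, -0.006], [0.233, 0.973, -0.004], [0.005, -0.005, -1.0]]
wrist_force: [0.2, 0.4, -0.2]
opening: 1.001
```

Request:
send_rows --pt "-3.6 -1.4 -0.1 0 0 0" --pt "-3.6 -1.4 -0.1 0 0 0" --pt "-3.6 -1.4 -0.1 0 0 0" --pt "0 0 0 0 0 -7.1" --pt "0 0 0 0 0 -7.1"

```text
t: 0.98
position: [396.8, 344.0, 228.6]
orientation: [[-1.0, -0.011, -0.006], [-0.011, 1.0, -0.008], [0.006, -0.008, -1.0]]
wrist_force: [-0.4, 0.5, 0.5]
opening: 0.997
```

```bash
python3 - <<'E'
from h import *
import pickle
c=wr("w1.png");pickle.dump(c,open("w1.pkl","wb"));go(450,310,240,90);print(ctrl.state()["joint_pos"])
E
```

```text
shift [-5.24 -3.47 -1.16] rows>=1.6 turn [array([-0.5 , -0.33,  0.84])] p [397.02 343.78 228.4 ] t 1.0333 F [ 0.75 -0.79  0.07] op 1.0009662921490856
[ 0.61  0.04  1.42 -0.    1.69 -0.98]
```

View pics/w1.png

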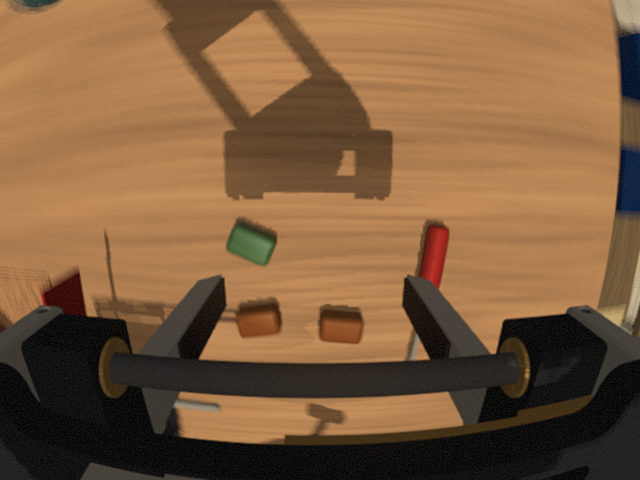

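The wrist view shows green at (251,241), amber at (258,319) and amber at (341,325), with no other nuggets. I'll check these against the top-view positions.

```bash
python3 - <<'E'
from h import *
import pickle
c=pickle.load(open("w1.pkl","rb"))
for n,p in dict(g=(252,240),n2=(258,317),n1=(341,325),n1L=(319,324),n1R=(363,326),n2L=(237,320),n2R=(280,315)).items(): print(n,wpx(c,*p,24))
s=go(516,369,90,85)
go(516,369,27,85,start=(s[0],s[1],None))
E
```

```text
g [414.14 280.06  24.  ]
n2 [500.29 283.07  24.  ]
n1 [508.34 373.43  24.  ]
n1L [507.26 349.46  24.  ]
n1R [509.66 397.67  24.  ]
n2L [504.91 259.33  24.  ]
n2R [497.14 307.25  24.  ]
shift [-12.01   2.47  13.75] rows>=4.5 turn [array([-0.52, -0.3 ,  5.84])] p [397.02 343.78 228.4 ] t 1.0333 F [ 0.75 -0.79  0.07] op 1.0009662921490856
shift [0.  0.  6.3] rows>=1.5 turn [array([0., 0., 0.])] p [516 369  90] t  F  op
```

Request:
send_rows --pt "-3.3 0.7 3.0 0 0 4" --pt "-3.3 0.7 3.0 0 0 0" --pt "-3.3 0.7 3.0 0 0 0" --pt "-1.7 0.5 3.0 0 0 0" --pt "0 0 1.5 0 0 0"

```text
t: 1.45
position: [514.1, 367.2, 101.7]
orientation: [[-0.998, 0.069, 0.008], [0.069, 0.998, 0.002], [-0.008, 0.002, -1.0]]
wrist_force: [-0.9, -0.4, -1.0]
opening: 1.003
```

```bash
python3 - <<'E'
from h import *
go(512,371,27,86)
E
```

```text
shift [0.3  0.35 7.47] rows>=1.8 turn [array([0.12, 0.46, 0.05])] p [514.12 367.19 101.72] t 1.45 F [-0.93 -0.41 -0.96] op 1.0029568039937407
```

Request:
send_rows --pt "0.1 0.2 3.0 0 0.4 0" --pt "0.1 0.2 3.0 0 0 0" --pt "0 0 1.4 0 0 0" --pt "0 0 0.3 0 0 0" --pt "0 0 0 0 0 0"

```text
t: 1.87
position: [514.2, 373.3, 23.4]
orientation: [[-0.997, 0.082, 0.002], [0.082, 0.997, 0.002], [-0.002, 0.002, -1.0]]
wrist_force: [-0.5, 0.2, -0.2]
opening: 1.001
```

Request:
send_rows --claw 2 --pt "0 0 0 0 0 0" --pt "0 0 0 0 0 0" --pt "0 0 0 0 0 0" --pt "0 0 0 0 0 0" --pt "0 0 0 0 0 0"

```text
t: 2.28
position: [512.7, 374.6, 22.9]
orientation: [[-0.996, 0.086, 0.001], [0.086, 0.996, 0.002], [-0.001, 0.002, -1.0]]
wrist_force: [0.2, 0.0, -0.3]
opening: 0.68
```

Request:
send_rows --pt "0 0 0 0 0 0" --pt "0 0 0 0 0 0" --pt "0 0 0 0 0 0" --pt "0 0 0 0 0 0" --pt "0 0 0 0 0 0"

```text
t: 2.7
position: [512.3, 374.1, 22.3]
orientation: [[-0.996, 0.087, 0.0], [0.087, 0.996, 0.0], [-0.0, 0.0, -1.0]]
wrist_force: [0.1, -0.4, 0.1]
opening: 0.508
```

Gripped n1 (opening 47.8 mm). Adding a row planner.

```bash
cat >> h.py <<'E'
def plan(wps,start=None,smax=3.8,rmax=7.0):
    """wps: (x,y,z,yaw,tilt); prints rows (tool frame) rounded to 0.1"""
    from scipy.spatial.transform import Rotation as Ro
    p,R,s=pose() if start is None else start
    print("p",np.array(p),"t",s and s["t"])
    p=np.array(p,float);R=np.array(R,float);rows=[]
    for x,y,z,yaw,tilt in wps:
        a=np.radians(yaw);yv=np.array([np.cos(a),np.sin(a),0]);zv=np.array([0,0,-1.])
        T=np.stack([np.cross(yv,zv),yv,zv],1)@Ro.from_euler('y',tilt,degrees=True).as_matrix()
        P=np.array([x,y,z],float);rv=Ro.from_matrix(R.T@T).as_rotvec()
        n=int(max(1,np.ceil(np.linalg.norm(P-p)/10/smax),np.ceil(np.degrees(np.linalg.norm(rv))/rmax)))
        for k in range(n):
            g=R.T@((P-p)/(n-k))/10; rv=Ro.from_matrix(R.T@T).as_rotvec()/(n-k)
            row=[round(float(q),1)+0. for q in (*g,*np.degrees(rv))]
            p=p+R@np.array(row[:3])*10;R=R@Ro.from_rotvec(np.radians(row[3:])).as_matrix();rows.append(row)
    for i in range(0,len(rows),5): print(rows[i:i+5])
E
python3 - <<'E'
from h import *
plan([(512,374,290,85,0),(662,106,285,-2.7,0),(662,106,254,-2.7,0)])
E
```

```text
p [512.33 374.14  22.34] t 2.7
[[0.0, 0.0, -3.3, 0.0, 0.0, 0.0], [0.0, 0.0, -3.4, 0.0, 0.0, 0.0], [0.0, 0.0, -3.3, 0.0, 0.0, 0.0], [0.0, 0.0, -3.4, 0.0, 0.0, 0.0], [0.0, 0.0, -3.3, 0.0, 0.0, 0.0]]
[[0.0, 0.0, -3.4, 0.0, 0.0, 0.0], [0.0, 0.0, -3.3, 0.0, 0.0, 0.0], [0.0, 0.0, -3.4, 0.0, 0.0, 0.0], [-1.3, -2.0, 0.0, 0.0, 0.0, 6.7], [-1.5, -1.8, 0.0, 0.0, 0.0, 6.7]]
[[-1.7, -1.6, 0.0, 0.0, 0.0, 6.8], [-1.9, -1.4, 0.1, 0.0, 0.0, 6.7], [-2.1, -1.1, 0.0, 0.0, 0.0, 6.8], [-2.2, -0.9, 0.1, 0.0, 0.0, 6.7], [-2.3, -0.6, 0.0, 0.0, 0.0, 6.8]]
[[-2.3, -0.3, 0.1, 0.0, 0.0, 6.7], [-2.4, -0.1, 0.0, 0.0, 0.0, 6.8], [-2.3, 0.2, 0.1, 0.0, 0.0, 6.7], [-2.3, 0.5, 0.0, 0.0, 0.0, 6.8], [-2.3, 0.8, 0.1, 0.0, 0.0, 6.7]]
[[-2.1, 1.0, 0.0, 0.0, 0.0, 6.8], [0.0, 0.0, 3.1, 0.0, 0.0, 0.0]]
```

Request:
send_rows --pt "0 0 -3.3 0 0 0" --pt "0 0 -3.4 0 0 0" --pt "0 0 -3.3 0 0 0" --pt "0 0 -3.4 0 0 0" --pt "0 0 -3.3 0 0 0"

```text
t: 3.12
position: [506.0, 370.6, 179.0]
orientation: [[-0.996, 0.087, -0.027], [0.088, 0.996, -0.015], [0.025, -0.017, -1.0]]
wrist_force: [0.1, 0.8, -1.1]
opening: 0.509
```

Request:
send_rows --pt "0 0 -3.4 0 0 0" --pt "0 0 -3.3 0 0 0" --pt "0 0 -3.4 0 0 0" --pt "-1.3 -2.0 0 0 0 6.7" --pt "-1.5 -1.8 0 0 0 6.7"

```text
t: 3.53
position: [530.3, 334.3, 292.7]
orientation: [[-0.949, 0.316, -0.017], [0.316, 0.949, -0.006], [0.014, -0.011, -1.0]]
wrist_force: [1.4, -0.5, -1.9]
opening: 0.509
```

Request:
send_rows --pt "-1.7 -1.6 0 0 0 6.8" --pt "-1.9 -1.4 0.1 0 0 6.7" --pt "-2.1 -1.1 0 0 0 6.8" --pt "-2.2 -0.9 0.1 0 0 6.7" --pt "-2.3 -0.6 0 0 0 6.8"

```text
t: 3.95
position: [588.7, 228.0, 291.9]
orientation: [[-0.591, 0.806, -0.014], [0.806, 0.592, -0.002], [0.006, -0.012, -1.0]]
wrist_force: [0.8, 1.0, -1.6]
opening: 0.509
```

Request:
send_rows --pt "-2.3 -0.3 0 0 0 6.7" --pt "-2.4 -0.1 0 0 0 6.8" --pt "-2.3 0.2 0 0 0 6.7" --pt "-2.3 0.5 0 0 0 6.8" --pt "-2.3 0.8 0 0 0 6.7"

```text
t: 4.37
position: [644.7, 118.1, 287.7]
orientation: [[-0.015, 1.0, -0.019], [1.0, 0.015, -0.002], [-0.001, -0.019, -1.0]]
wrist_force: [0.9, 0.5, -0.9]
opening: 0.51
```

Request:
send_rows --pt "-2.1 1.0 0 0 0 6.8" --pt "0 0 0 0 0 0"

```text
t: 4.53
position: [656.9, 91.7, 284.9]
orientation: [[0.119, 0.993, -0.021], [0.993, -0.119, -0.004], [-0.006, -0.021, -1.0]]
wrist_force: [0.0, -0.1, -2.0]
opening: 0.513
```

```bash
python3 - <<'E'
from h import *
plan([(662,106,254,-2.7,0)]);print(ctrl.state()["opening"],ctrl.state()["orientation"])
wr("w2.png")
E
```

```text
p [656.86  91.66 284.9 ] t 4.5333
[[1.5, 0.4, 3.1, -1.2, 0.3, -4.1]]
0.5128150173202126 [[ 0.12  0.99 -0.02]
 [ 0.99 -0.12 -0.  ]
 [-0.01 -0.02 -1.  ]]
```

View pics/w2.png

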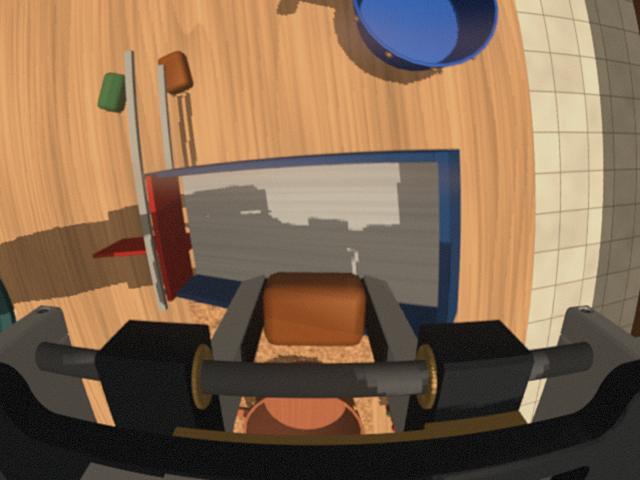

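The nugget is held and the chute is below it; green is at (112,92) and the second amber at (176,73). Now correct the offset and lower.

Request:
send_rows --pt "1.4 0.5 1.5 -1 0 -4" --pt "0 0 1.5 0 0 0" --pt "0 0 0 0 0 0"

```text
t: 4.83
position: [662.4, 108.2, 253.8]
orientation: [[0.037, 0.999, -0.004], [0.999, -0.037, -0.001], [-0.001, -0.004, -1.0]]
wrist_force: [-0.6, -0.0, -2.1]
opening: 0.506
```

```bash
python3 - <<'E'
from h import *
plan([(662,106,254,-2.7,0)])
c=wr("w3.png");c2=dict(c);import numpy as np
c2["p"]=np.array([656.86,91.66,284.9]);c2["R"]=np.array([[.119,.993,-.021],[.993,-.119,-.004],[-.006,-.021,-1]])
print(wpx(c2,459,151,273.6),wpx(c2,148,178,170.3),wpx(c2,94,255,135))
E
```

```text
p [662.4  108.18 253.77] t 4.8333
[[-0.2, 0.0, 0.0, -0.2, 0.1, 0.6]]
[732.64 157.41 273.6 ] [530.2  161.34 170.3 ] [432.76  96.99 135.  ]
```

Request:
send_rows --claw 7 --pt "0 0 0 0 0 0" --pt "0 0 0 0 0 0" --pt "0 0 0 0 0 0" --pt "0 0 0 0 0 0" --pt "0 0 -1 0 0 0"

```text
t: 5.3
position: [661.9, 111.2, 268.3]
orientation: [[0.032, 0.999, -0.0], [0.999, -0.032, 0.001], [0.001, -0.0, -1.0]]
wrist_force: [0.7, 0.2, -0.0]
opening: 0.74
```

Request:
send_rows --pt "0 0 -2 0 0 0" --pt "0 0 -2 0 0 0" --pt "0 0 0 0 0 0"

```text
t: 5.55
position: [662.1, 111.2, 314.8]
orientation: [[0.032, 0.999, 0.005], [0.999, -0.032, 0.001], [0.002, 0.005, -1.0]]
wrist_force: [-0.0, -0.2, 0.6]
opening: 0.749
```

```bash
python3 - <<'E'
from h import *
c=optics.camera("side");cv2.imwrite("pics/s1.png",cv2.resize(c["color"][180:420,160:440,::-1],None,fx=2.8,fy=2.5))
plan([(430,290,250,98,-20),(500,281,110,98,-20)])
E
```

```text
p [661.87 111.19 313.06] t 5.6
[[1.1, -1.6, 0.4, -1.1, -1.0, -6.6], [1.3, -1.4, 0.4, -1.2, -1.0, -6.6], [1.5, -1.3, 0.3, -1.1, -1.0, -6.6], [1.6, -1.1, 0.3, -1.2, -1.0, -6.6], [1.8, -0.9, 0.2, -1.2, -1.0, -6.6]]
[[1.9, -0.7, 0.2, -1.2, -1.0, -6.6], [1.9, -0.5, 0.1, -1.1, -0.9, -6.6], [2.0, -0.3, 0.1, -1.2, -1.0, -6.6], [2.0, -0.1, 0.0, -1.1, -1.0, -6.6], [2.0, 0.2, 0.0, -1.2, -0.9, -6.6]]
[[2.0, 0.4, 0.0, -1.1, -1.0, -6.5], [1.9, 0.6, -0.1, -1.2, -0.9, -6.6], [1.8, 0.8, -0.1, -1.1, -1.0, -6.5], [1.7, 1.0, -0.1, -1.2, -0.9, -6.6], [1.6, 1.2, 0.0, -1.1, -1.0, -6.5]]
[[-0.3, -0.4, 3.1, 0.0, 0.0, 0.0], [-0.3, -0.4, 3.1, 0.0, 0.0, 0.0], [-0.3, -0.3, 3.1, 0.0, 0.0, 0.0], [-0.4, -0.4, 3.1, 0.0, 0.0, 0.0], [-0.3, -0.3, 3.1, 0.0, 0.0, 0.0]]
```

View pics/s1.png

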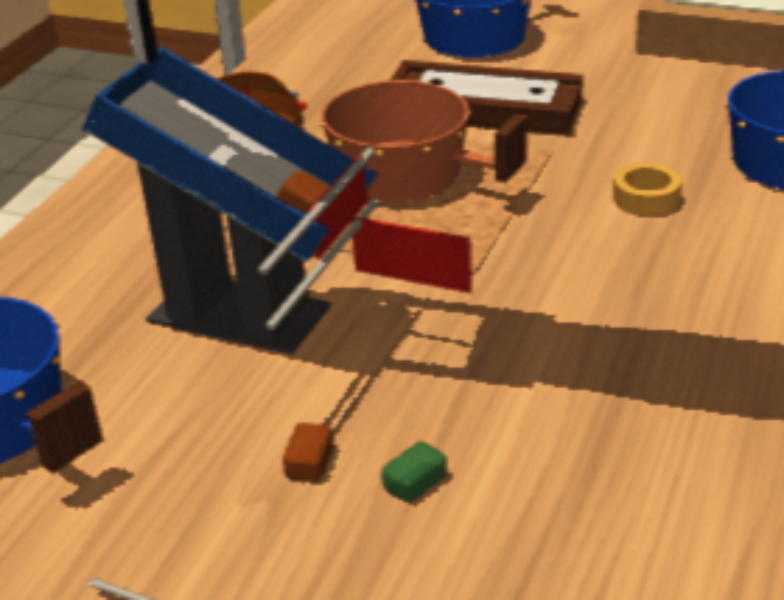

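Nugget 1 rests behind the gate. On to n2, with the tool tilted to clear the rails.

Request:
send_rows --claw 8 --pt "1.1 -1.6 0.4 -1.1 -1.0 -6.6" --pt "1.3 -1.4 0.4 -1.2 -1.0 -6.6" --pt "1.5 -1.3 0.3 -1.1 -1.0 -6.6" --pt "1.6 -1.1 0.3 -1.2 -1.0 -6.6" --pt "1.8 -0.9 0.2 -1.2 -1.0 -6.6"

```text
t: 6.02
position: [586.6, 167.3, 285.8]
orientation: [[-0.525, 0.842, 0.125], [0.843, 0.535, -0.06], [-0.117, 0.074, -0.99]]
wrist_force: [-0.8, 1.5, 0.0]
opening: 0.855
```

Request:
send_rows --pt "1.9 -0.7 0.2 -1.2 -1.0 -6.6" --pt "1.9 -0.5 0.1 -1.1 -0.9 -6.6" --pt "2.0 -0.3 0.1 -1.2 -1.0 -6.6" --pt "2.0 -0.1 0 -1.1 -1.0 -6.6" --pt "2.0 0.2 0 -1.2 -0.9 -6.6"

```text
t: 6.43
position: [501.0, 227.3, 257.5]
orientation: [[-0.892, 0.377, 0.25], [0.381, 0.924, -0.037], [-0.245, 0.062, -0.967]]
wrist_force: [0.1, 0.9, -0.8]
opening: 0.851
```

Request:
send_rows --pt "2.0 0.4 0 -1.1 -1.0 -6.5" --pt "1.9 0.6 -0.1 -1.2 -0.9 -6.6" --pt "1.8 0.8 -0.1 -1.1 -1.0 -6.5" --pt "1.7 1.0 -0.1 -1.2 -0.9 -6.6" --pt "1.6 1.2 0 -1.1 -1.0 -6.5"

```text
t: 6.85
position: [412.7, 282.6, 229.8]
orientation: [[-0.916, -0.216, 0.337], [-0.209, 0.976, 0.056], [-0.341, -0.019, -0.94]]
wrist_force: [-0.1, 0.6, 0.6]
opening: 0.85
```

```bash
python3 - <<'E'
from h import *
plan([(480,281,75,98,-20),(500,281,27,98,-20)],smax=3.3);wr("w4.png");print(ctrl.state()["orientation"])
E
```

```text
p [412.66 282.64 229.76] t 6.85
[[-0.1, -0.2, 2.8, 0.1, 0.0, 0.8], [-0.2, -0.2, 2.8, 0.1, 0.0, 0.8], [-0.1, -0.2, 2.8, 0.1, 0.0, 0.7], [-0.2, -0.2, 2.8, 0.1, 0.0, 0.8], [-0.1, -0.2, 2.8, 0.1, 0.0, 0.7]]
[[-0.2, -0.2, 2.8, 0.0, 0.0, 0.8], [-0.1, -0.1, 2.6, 0.0, 0.0, 0.0], [-0.1, -0.2, 2.6, 0.0, 0.0, 0.0]]
[[-0.92 -0.22  0.33]
 [-0.22  0.97  0.06]
 [-0.34 -0.02 -0.94]]
```

View pics/w4.png

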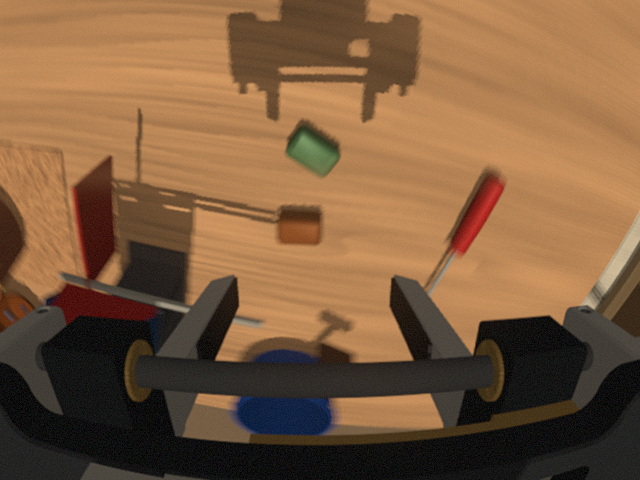

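Request:
send_rows --pt "-0.1 -0.2 2.8 0 0 0.8" --pt "-0.2 -0.2 2.8 0 0 0.8" --pt "-0.1 -0.2 2.8 0 0 0.7" --pt "-0.2 -0.2 2.8 0 0 0.8" --pt "-0.1 -0.2 2.8 0 0 0.7"

```text
t: 7.32
position: [466.1, 286.3, 101.7]
orientation: [[-0.925, -0.159, 0.346], [-0.145, 0.987, 0.068], [-0.352, 0.013, -0.936]]
wrist_force: [0.0, -0.5, 0.2]
opening: 0.852
```

```bash
python3 - <<'E'
from h import *
plan([(502,281,27,98,-20)],smax=3.3)
c=dict(optics.camera("wrist"));c["p"]=np.array([412.66,282.64,229.76]);c["R"]=np.array([[-.916,-.216,.337],[-.209,.976,.056],[-.341,-.019,-.94]])
print(wpx(c,300,222,24),wpx(c,312,147,24),wpx(c,288,148,24),wpx(c,337,155,24))
E
```

```text
p [466.11 286.28 101.69] t 7.3167
[[-0.2, -0.4, 2.7, 0.4, 0.2, 0.3], [-0.2, -0.4, 2.7, 0.3, 0.2, 0.3], [-0.2, -0.3, 2.8, 0.4, 0.2, 0.2]]
[492.68 281.86  24.  ] [409.59 276.55  24.  ] [415.4  254.84  24.  ] [412.14 301.17  24.  ]
```

Request:
send_rows --pt "-0.1 -0.3 2.6 0.4 0.2 0.3" --pt "0 -0.2 2.6 0.3 0.2 0.3" --pt "0 -0.2 2.4 0.2 0 0" --pt "0 0 0 0 0 0"

```text
t: 7.7
position: [495.3, 281.4, 23.4]
orientation: [[-0.931, -0.137, 0.337], [-0.129, 0.991, 0.047], [-0.341, -0.0, -0.94]]
wrist_force: [0.3, 0.6, 3.0]
opening: 0.85
```

```bash
python3 - <<'E'
from h import *
go(498,281,26,98,-20)
E
```

```text
shift [-0.33 -0.08 -0.16] rows>=0.1 turn [array([-0.04, -0.09, -0.1 ])] p [495.33 281.4   23.39] t 7.7 F [0.31 0.58 2.95] op 0.8497925417470317
```

Request:
send_rows --pt "-0.4 0 -0.4 0 0 0" --pt "0 0 0 0 0 0"

```text
t: 7.87
position: [498.4, 281.3, 28.8]
orientation: [[-0.932, -0.135, 0.337], [-0.127, 0.991, 0.046], [-0.34, -0.0, -0.94]]
wrist_force: [-0.3, 0.2, 0.6]
opening: 0.848
```

Request:
send_rows --claw 2 --pt "0 0 0 0 0 0" --pt "0 0 0 0 0 0" --pt "0 0 0 0 0 0" --pt "0 0 0 0 0 0" --pt "0 0 0 0 0 0"

```text
t: 8.28
position: [497.9, 280.8, 30.0]
orientation: [[-0.932, -0.134, 0.337], [-0.126, 0.991, 0.045], [-0.34, -0.0, -0.94]]
wrist_force: [0.0, -0.0, 0.1]
opening: 0.533
```

Request:
send_rows --pt "0 0 0 0 0 0" --pt "0 0 0 0 0 0" --pt "0 0 0 0 0 0" --pt "0 0 0 0 0 0"

```text
t: 8.62
position: [497.6, 280.8, 30.0]
orientation: [[-0.932, -0.134, 0.337], [-0.126, 0.991, 0.045], [-0.34, -0.0, -0.94]]
wrist_force: [0.3, -0.4, -0.2]
opening: 0.508
```

```bash
python3 - <<'E'
from h import *
plan([(470,290,130,98,-20),(470,290,300,98,-10),(662,107,300,-2.7,0)],smax=3.3)
E
```

```text
p [497.64 280.77  30.  ] t 8.6167
[[-0.2, 0.3, -2.6, 0.0, 0.0, -0.1], [-0.2, 0.3, -2.6, 0.0, 0.0, -0.1], [-0.3, 0.3, -2.5, -0.1, -0.1, 0.0], [-0.2, 0.4, -2.6, 0.0, 0.0, -0.1], [-1.0, 0.0, -2.7, 0.0, 1.7, 0.0]]
[[-0.9, 0.0, -2.7, 0.0, 1.7, 0.0], [-0.8, 0.0, -2.7, 0.0, 1.6, 0.0], [-0.7, 0.0, -2.7, 0.0, 1.7, 0.0], [-0.7, 0.0, -2.8, 0.0, 1.6, 0.0], [-0.6, 0.0, -2.7, 0.0, 1.7, 0.0]]
[[-1.1, -1.4, 0.2, 0.6, 0.5, 6.7], [-1.2, -1.3, 0.2, 0.6, 0.5, 6.7], [-1.4, -1.1, 0.2, 0.6, 0.5, 6.7], [-1.5, -0.9, 0.2, 0.6, 0.5, 6.7], [-1.6, -0.7, 0.2, 0.6, 0.5, 6.7]]
[[-1.7, -0.6, 0.2, 0.6, 0.5, 6.7], [-1.7, -0.3, 0.2, 0.6, 0.5, 6.7], [-1.7, -0.1, 0.1, 0.6, 0.5, 6.7], [-1.8, 0.1, 0.1, 0.6, 0.5, 6.7], [-1.7, 0.3, 0.1, 0.6, 0.5, 6.7]]
[[-1.7, 0.4, 0.1, 0.5, 0.5, 6.7], [-1.7, 0.7, 0.1, 0.6, 0.5, 6.7], [-1.5, 0.8, 0.1, 0.5, 0.5, 6.7], [-1.5, 1.0, 0.0, 0.6, 0.5, 6.7], [-1.3, 1.2, 0.0, 0.5, 0.5, 6.6]]
```

Request:
send_rows --pt "-0.2 0.3 -2.6 0 0 -0.1" --pt "-0.2 0.3 -2.6 0 0 -0.1" --pt "-0.3 0.3 -2.5 0 0 0" --pt "-0.2 0.4 -2.6 0 0 0" --pt "-1.0 0 -2.7 0 1.7 0"

```text
t: 9.03
position: [460.9, 286.6, 149.4]
orientation: [[-0.949, -0.136, 0.284], [-0.134, 0.991, 0.029], [-0.285, -0.01, -0.958]]
wrist_force: [0.5, 0.0, -1.6]
opening: 0.508
```

Request:
send_rows --pt "-0.9 0 -2.7 0 1.7 0" --pt "-0.8 0 -2.7 0 1.6 0" --pt "-0.7 0 -2.7 0 1.7 0" --pt "-0.7 0 -2.8 0 1.6 0" --pt "-0.6 0 -2.7 0 1.7 0"

```text
t: 9.45
position: [461.6, 288.5, 295.0]
orientation: [[-0.981, -0.14, 0.132], [-0.14, 0.99, 0.008], [-0.132, -0.011, -0.991]]
wrist_force: [0.5, -0.2, 0.0]
opening: 0.511
```

Request:
send_rows --pt "-1.1 -1.4 0.2 0.6 0.5 6.7" --pt "-1.2 -1.3 0.2 0.6 0.5 6.7" --pt "-1.4 -1.1 0.2 0.6 0.5 6.7" --pt "-1.5 -0.9 0.2 0.6 0.5 6.7" --pt "-1.6 -0.7 0.2 0.6 0.5 6.7"

```text
t: 9.87
position: [529.1, 229.0, 304.5]
orientation: [[-0.889, 0.449, 0.094], [0.448, 0.893, -0.028], [-0.096, 0.017, -0.995]]
wrist_force: [-0.4, 0.5, -1.2]
opening: 0.511
```

Request:
send_rows --pt "-1.7 -0.6 0.2 0.6 0.5 6.7" --pt "-1.7 -0.3 0.2 0.6 0.5 6.7" --pt "-1.7 -0.1 0.1 0.6 0.5 6.7" --pt "-1.8 0.1 0.1 0.6 0.5 6.7" --pt "-1.7 0.3 0.1 0.6 0.5 6.7"

```text
t: 10.28
position: [593.8, 164.7, 301.0]
orientation: [[-0.469, 0.883, 0.019], [0.882, 0.47, -0.036], [-0.041, 0.0, -0.999]]
wrist_force: [0.3, 0.1, -0.4]
opening: 0.507
```

Request:
send_rows --pt "-1.7 0.4 0.1 0.5 0.5 6.7" --pt "-1.7 0.7 0.1 0.6 0.5 6.7" --pt "-1.5 0.8 0.1 0.5 0.5 6.7" --pt "-1.5 1.0 0 0.6 0.5 5" --pt "-1.0 0.5 0 0.3 0.5 0"

```text
t: 10.7
position: [649.5, 98.6, 294.7]
orientation: [[-0.025, 0.999, -0.04], [1.0, 0.025, -0.001], [-0.0, -0.04, -0.999]]
wrist_force: [-0.5, 0.1, -2.0]
opening: 0.508
```

```bash
python3 - <<'E'
from h import *
plan([(662,107,290,-2.7,0),(662,107,254,-2.7,0)]);print(ctrl.state()["opening"])
E
```

```text
p [649.54  98.64 294.72] t 10.7
[[0.8, 1.3, 0.4, -2.3, 0.1, 4.1], [0.0, 0.0, 3.6, 0.0, 0.0, 0.0]]
0.5077916956828173
```

Request:
send_rows --pt "0.8 1.3 0.4 -2 0 4" --pt "0 0 1.8 0 0 0" --pt "0 0 1.6 0 0 0" --pt "0 0 0 0 0 0"

```text
t: 11.03
position: [664.6, 102.6, 252.8]
orientation: [[0.045, 0.999, -0.006], [0.999, -0.045, -0.001], [-0.002, -0.006, -1.0]]
wrist_force: [0.3, -0.1, -1.9]
opening: 0.507
```

```bash
python3 - <<'E'
from h import *
plan([(662,107,254,-2.7,0)])
E
```

```text
p [664.55 102.65 252.85] t 11.0333
[[0.4, -0.3, -0.1, -0.3, 0.1, 0.1]]
```

Request:
send_rows --claw 7 --pt "0.3 -0.2 0 0 0 0" --pt "0 0 0 0 0 0" --pt "0 0 0 0 0 0" --pt "0 0 0 0 0 0" --pt "0 0 -1 0 0 0"

```text
t: 11.45
position: [661.4, 106.8, 263.9]
orientation: [[0.04, 0.999, -0.008], [0.999, -0.04, -0.001], [-0.001, -0.008, -1.0]]
wrist_force: [0.4, -0.6, 0.2]
opening: 0.746
```

Request:
send_rows --claw 8.5 --pt "0 0 -2.5 0 0 0" --pt "0 0 -2.5 0 0 0" --pt "0 0 0 0 0 0"

```text
t: 11.7
position: [661.8, 107.2, 321.0]
orientation: [[0.038, 0.999, -0.003], [0.999, -0.038, -0.0], [-0.001, -0.003, -1.0]]
wrist_force: [-0.7, 0.5, 1.2]
opening: 0.896
```

```bash
python3 - <<'E'
from h import *
plan([(416,277,200,65,0)])
E
```

```text
p [661.76 107.17 320.98] t 11.7
[[1.6, -2.5, 1.2, 0.0, 0.0, -6.7], [1.9, -2.3, 1.2, 0.0, 0.0, -6.7], [2.1, -2.1, 1.2, 0.0, 0.0, -6.7], [2.4, -1.8, 1.2, 0.0, 0.0, -6.7], [2.6, -1.5, 1.2, 0.0, 0.0, -6.7]]
[[2.7, -1.2, 1.2, 0.0, 0.0, -6.7], [2.9, -0.9, 1.2, 0.0, 0.0, -6.7], [2.9, -0.6, 1.3, 0.0, 0.0, -6.8], [3.0, -0.2, 1.2, -0.1, -0.1, -6.7], [3.0, 0.2, 1.3, 0.0, 0.0, -6.8]]
```

Request:
send_rows --pt "1.6 -2.5 0.4 0 0 -6.7" --pt "1.9 -2.3 0.4 0 0 -6.7" --pt "2.1 -2.1 1.2 0 0 -6.7" --pt "2.4 -1.8 1.2 0 0 -6.7" --pt "2.6 -1.5 1.2 0 0 -6.7"

```text
t: 12.12
position: [542.1, 190.4, 279.6]
orientation: [[-0.534, 0.845, 0.014], [0.846, 0.534, 0.001], [-0.007, 0.012, -1.0]]
wrist_force: [0.5, 1.7, -0.3]
opening: 0.903
```

Request:
send_rows --pt "2.7 -1.2 1.2 0 0 -6.7" --pt "2.9 -0.9 1.2 0 0 -6.7" --pt "2.9 -0.6 1.3 0 0 -6.8" --pt "3.0 -0.2 1.6 0 0 -6.7" --pt "3.0 0.2 1.6 0 0 -6.8"

```text
t: 12.53
position: [411.6, 275.5, 207.9]
orientation: [[-0.925, 0.379, 0.023], [0.379, 0.925, 0.005], [-0.019, 0.013, -1.0]]
wrist_force: [-0.3, 0.5, 0.0]
opening: 0.903
```

```bash
python3 - <<'E'
from h import *
plan([(416,277,27,65,0)],smax=3.4)
c=wr();h=cv2.cvtColor(c["color"],cv2.COLOR_RGB2HSV)
m=cv2.inRange(h,(40,80,40),(85,255,255));n,l,st,ce=cv2.connectedComponentsWithStats(m)
i=1+np.argmax(st[1:,4]);print(st[i],ce[i],wpx(c,*ce[i],20))
E
```

```text
p [411.61 275.48 207.92] t 12.5333
[[0.0, 0.0, 3.0, 0.1, 0.2, 0.5], [0.0, 0.0, 3.0, 0.1, 0.2, 0.4], [0.0, 0.0, 3.0, 0.1, 0.2, 0.5], [0.0, 0.0, 3.0, 0.2, 0.2, 0.4], [-0.1, 0.1, 3.0, 0.1, 0.1, 0.5]]
[[-0.1, 0.1, 3.1, 0.2, 0.2, 0.4]]
[ 293  209   48   27 1234] [316.51 222.14] [413.28 280.31  20.  ]
```

Request:
send_rows --pt "0 0 3.0 0 0.3 0.5" --pt "0 0 3.0 0 0.3 0.5" --pt "0 0 3.0 0 0.3 0.5" --pt "0 0 3.0 0 0.2 0.5" --pt "0 0 3.0 0 0 0.3"

```text
t: 13.0
position: [407.2, 284.0, 57.2]
orientation: [[-0.915, 0.403, 0.013], [0.403, 0.915, 0.023], [-0.002, 0.026, -1.0]]
wrist_force: [-0.0, 1.4, -0.1]
opening: 0.907
```

```bash
python3 - <<'E'
from h import *
go(415,279,26,65,0)
E
```

```text
shift [-0.9  -0.23  3.12] rows>=0.8 turn [array([1.5 , 0.12, 1.25])] p [407.25 284.04  57.24] t 13.0 F [-0.04  1.36 -0.11] op 0.907018725954197
```

Request:
send_rows --pt "-0.9 -0.2 1.0 1.4 0 1" --pt "0 0 1.6 0 0 0" --pt "0 0 0.3 0 0 0" --pt "0 0 0 0 0 0"

```text
t: 13.33
position: [411.0, 276.9, 22.5]
orientation: [[-0.907, 0.42, -0.007], [0.42, 0.907, -0.003], [0.005, -0.006, -1.0]]
wrist_force: [-1.4, -0.9, 3.8]
opening: 0.902
```

Request:
send_rows --claw 2 --pt "0 0 0 0 0 0" --pt "0 0 0 0 0 0" --pt "0 0 0 0 0 0" --pt "0 0 0 0 0 0" --pt "0 0 0 0 0 0"

```text
t: 13.75
position: [411.9, 276.9, 23.7]
orientation: [[-0.907, 0.421, -0.004], [0.421, 0.907, -0.002], [0.003, -0.004, -1.0]]
wrist_force: [0.3, -0.0, 0.5]
opening: 0.586
```

Request:
send_rows --pt "0 0 0 0 0 0" --pt "0 0 0 0 0 0" --pt "0 0 0 0 0 0" --pt "0 0 0 0 0 0" --pt "0 0 0 0 0 0"

```text
t: 14.17
position: [412.0, 277.0, 23.8]
orientation: [[-0.907, 0.421, -0.003], [0.421, 0.907, -0.002], [0.002, -0.003, -1.0]]
wrist_force: [0.2, -0.5, -0.4]
opening: 0.506
```

```bash
python3 - <<'E'
from h import *
plan([(415,280,290,65,0),(662,107,295,-2.7,0)],smax=3.6)
E
```

```text
p [411.97 276.99  23.81] t 14.1667
[[0.0, 0.0, -3.3, 0.0, 0.0, 0.0], [0.0, 0.0, -3.3, 0.0, 0.0, 0.0], [0.0, 0.1, -3.3, 0.0, 0.0, 0.0], [0.0, 0.0, -3.3, 0.0, 0.0, 0.0], [0.0, 0.1, -3.4, 0.0, 0.0, 0.0]]
[[0.0, 0.0, -3.3, -0.1, 0.0, 0.0], [0.0, 0.1, -3.4, 0.0, -0.1, 0.0], [-0.1, 0.0, -3.3, -0.1, 0.0, 0.1], [-3.0, -0.5, -0.1, 0.0, 0.0, 6.8], [-3.0, -0.2, 0.0, 0.0, 0.0, 6.8]]
[[-3.0, 0.2, -0.1, 0.0, 0.0, 6.8], [-3.0, 0.5, 0.0, 0.0, 0.0, 6.8], [-2.9, 0.9, -0.1, 0.0, 0.0, 6.7], [-2.7, 1.2, 0.0, 0.0, 0.0, 6.8], [-2.6, 1.6, -0.1, 0.0, 0.0, 6.7]]
[[-2.4, 1.8, 0.0, 0.0, 0.0, 6.8], [-2.1, 2.1, -0.1, 0.0, 0.0, 6.7], [-1.9, 2.4, 0.0, 0.0, 0.0, 6.8]]
```

Request:
send_rows --pt "0 0 -3.3 0 0 0" --pt "0 0 -3.3 0 0 0" --pt "0 0 -3.3 0 0 0" --pt "0 0 -3.3 0 0 0" --pt "0 0 -3.4 0 0 0"

```text
t: 14.58
position: [405.8, 273.7, 183.3]
orientation: [[-0.907, 0.421, -0.029], [0.422, 0.907, -0.015], [0.02, -0.026, -0.999]]
wrist_force: [-0.1, 0.2, -0.3]
opening: 0.51
```

Request:
send_rows --pt "0 0 -3.3 0 0 0" --pt "0 0 -3.4 0 0 0" --pt "0 0 -3.4 0 0 0" --pt "-3.0 -0.5 -0.1 0 0 6.8" --pt "-3.0 -0.2 0 0 0 6.8"

```text
t: 15.0
position: [457.3, 243.5, 299.5]
orientation: [[-0.783, 0.622, -0.016], [0.622, 0.783, -0.007], [0.008, -0.015, -1.0]]
wrist_force: [-0.0, 0.3, -0.7]
opening: 0.508
```

Request:
send_rows --pt "-3.0 0.2 -0.1 0 0 6.8" --pt "-3.0 0.5 0 0 0 6.8" --pt "-2.9 0.9 -0.1 0 0 6.7" --pt "-2.7 1.2 0 0 0 6.8" --pt "-2.6 1.6 -0.1 0 0 6.7"

```text
t: 15.42
position: [584.9, 153.0, 304.5]
orientation: [[-0.279, 0.96, -0.011], [0.96, 0.279, -0.005], [-0.002, -0.012, -1.0]]
wrist_force: [1.3, 0.7, -0.7]
opening: 0.509
```

Request:
send_rows --pt "-2.4 1.8 0 0 0 6.8" --pt "-1.8 1.8 -0.1 0 0 5" --pt "-0.8 1 0 0 0 3" --pt "0 0 0 0 0 0"

```text
t: 15.75
position: [646.0, 105.3, 300.2]
orientation: [[-0.0, 1.0, -0.016], [1.0, 0.0, -0.007], [-0.007, -0.016, -1.0]]
wrist_force: [-0.9, 1.1, -1.0]
opening: 0.509
```

```bash
python3 - <<'E'
from h import *
plan([(662,107,290,-2.7,0),(662,107,254,-2.7,0)]);print(ctrl.state()["opening"])
E
```

```text
p [646.02 105.26 300.2 ] t 15.75
[[0.2, 1.6, 1.0, -0.9, 0.4, 2.7], [0.0, 0.0, 3.6, 0.0, 0.0, 0.0]]
0.5090875242984522
```

Request:
send_rows --pt "0.2 1.6 1.0 -0.9 0.3 2.7" --pt "0 0 1.8 0 0 0" --pt "0 0 1.6 0 0 0" --pt "0 0 0 0 0 0"

```text
t: 16.08
position: [661.7, 107.7, 253.5]
orientation: [[0.044, 0.999, -0.002], [0.999, -0.044, -0.001], [-0.001, -0.002, -1.0]]
wrist_force: [0.1, 0.2, -1.0]
opening: 0.509
```

Request:
send_rows --claw 7 --pt "0 0 0 0 0 0" --pt "0 0 0 0 0 0" --pt "0 0 0 0 0 0" --pt "0 0 0 0 0 0" --pt "0 0 -1 0 0 0"

```text
t: 16.5
position: [659.5, 110.0, 265.5]
orientation: [[0.038, 0.999, -0.003], [0.999, -0.038, -0.001], [-0.001, -0.003, -1.0]]
wrist_force: [0.0, 0.0, -0.1]
opening: 0.742
```

Request:
send_rows --pt "0 0 -2.5 0 0 0" --pt "0 0 -2.5 0 0 0" --pt "2.5 0 -2.5 0 0 0" --pt "3.5 0 -2.5 0 0 0" --pt "3.5 0 0 0 0 0"

```text
t: 16.92
position: [663.2, 199.8, 379.9]
orientation: [[0.05, 0.999, 0.008], [0.999, -0.05, -0.001], [-0.0, 0.008, -1.0]]
wrist_force: [0.0, 0.0, 2.2]
opening: 0.748
```

Request:
send_rows --pt "3.5 -2.5 0 0 0 0" --pt "3.5 -3 0 0 0 0" --pt "3.5 -3 0 0 0 0"

```text
t: 17.17
position: [592.9, 304.2, 381.7]
orientation: [[0.056, 0.998, 0.017], [0.998, -0.056, 0.002], [0.003, 0.017, -1.0]]
wrist_force: [0.8, -0.2, -1.1]
opening: 0.742
```

```bash
python3 - <<'E'
from h import *
import pickle
go(480,-160,200,90)
c=optics.camera("top");a=c["color"][:,:,::-1];pickle.dump(c,open("top2.pkl","wb"))
L=cv2.resize(a[135:275,225:290],(370,600*370//370),interpolation=cv2.INTER_CUBIC)
cv2.imwrite("pics/c2.png",np.hstack([cv2.resize(a[135:275,150:290],(400,400),interpolation=cv2.INTER_CUBIC),cv2.resize(a[165:265,295:395],(400,400),interpolation=cv2.INTER_CUBIC)]))
E
```

```text
shift [-47.03  -8.98  17.88] rows>=12.5 turn [array([  0.87,   0.64, -93.19])] p [592.89 304.15 381.68] t 17.1667 F [ 0.76 -0.16 -1.11] op 0.7421156243054557
```

View pics/c2.png

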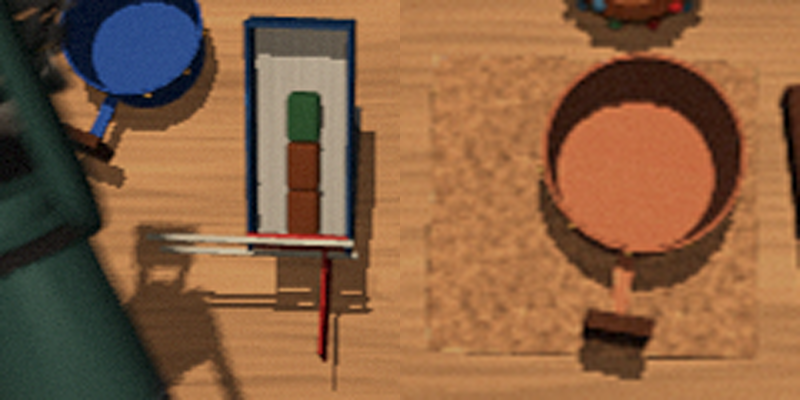

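All three nuggets are lined up behind the gate and the copper cup hasn't moved. Next I hover over its handle.

```bash
python3 - <<'E'
from h import *
plan([(471,-160,300,-9,0)],smax=4.0)
E
```

```text
p [587.42 311.37 383.66] t 17.2167
[[-3.7, -0.7, 0.6, 0.1, 0.0, 0.5], [-3.7, -0.7, 0.6, 0.1, 0.0, 0.5], [-3.7, -0.7, 0.6, 0.1, 0.0, 0.5], [-3.7, -0.6, 0.6, 0.1, -0.1, 0.5], [-3.7, -0.6, 0.6, 0.0, 0.0, 0.5]]
[[-3.7, -0.6, 0.6, 0.1, -0.1, 0.5], [-3.7, -0.6, 0.6, 0.0, 0.0, 0.5], [-3.7, -0.5, 0.6, 0.1, -0.1, 0.5], [-3.7, -0.5, 0.6, 0.0, 0.0, 0.5], [-3.7, -0.4, 0.7, 0.1, -0.1, 0.5]]
[[-3.7, -0.4, 0.6, 0.0, 0.0, 0.5], [-3.7, -0.4, 0.7, 0.1, -0.1, 0.5], [-3.7, -0.4, 0.6, 0.0, 0.0, 0.5]]
```

Request:
send_rows --claw 4.5 --pt "-3.7 -0.7 0.6 0 0 0.5" --pt "-3.7 -0.7 0.6 0 0 0.5" --pt "-3.7 -0.7 0.6 0 0 0.5" --pt "-3.7 -0.6 0.6 0 0 0.5" --pt "-3.7 -0.6 0.6 0 0 0.5"

```text
t: 17.63
position: [542.4, 137.2, 356.1]
orientation: [[0.062, 0.998, 0.027], [0.998, -0.063, 0.014], [0.016, 0.026, -1.0]]
wrist_force: [0.2, -1.2, -1.3]
opening: 0.486
```

Request:
send_rows --pt "-3.7 -0.6 0.6 0 0 0.5" --pt "-3.7 -0.6 0.6 0 0 0.5" --pt "-3.7 -0.5 0.6 0 0 0.5" --pt "-3.7 -0.5 0.6 0 0 0.5" --pt "-3.7 -0.4 0.7 0 0 0.5"

```text
t: 18.05
position: [499.6, -52.8, 331.2]
orientation: [[0.104, 0.994, 0.045], [0.994, -0.104, 0.012], [0.017, 0.044, -0.999]]
wrist_force: [0.9, -0.3, 0.1]
opening: 0.48
```

Request:
send_rows --pt "-3.7 -0.4 0.6 0 0 0.5" --pt "-3.7 -0.4 0.7 0 0 0.5" --pt "-2 -0.4 0.6 0 0 0.5" --pt "0 0 0 0 0 0"

```text
t: 18.38
position: [474.5, -155.6, 316.1]
orientation: [[0.139, 0.989, 0.054], [0.99, -0.139, 0.004], [0.012, 0.053, -0.999]]
wrist_force: [1.0, -0.2, -0.0]
opening: 0.483
```

```bash
python3 - <<'E'
from h import *
import pickle
plan([(471,-160,125,-9,0)],smax=3.5)
c=wr("w5.png");pickle.dump(c,open("w5.pkl","wb"))
E
```

```text
p [ 474.55 -155.58  316.12] t 18.3833
[[-0.1, -0.2, 3.2, 0.5, -0.1, 0.2], [-0.1, -0.2, 3.2, 0.5, -0.1, 0.2], [-0.1, -0.2, 3.2, 0.5, -0.1, 0.2], [-0.1, -0.1, 3.2, 0.5, -0.1, 0.1], [-0.1, -0.1, 3.1, 0.5, -0.2, 0.2]]
[[-0.1, -0.1, 3.2, 0.6, -0.1, 0.1]]
```

View pics/w5.png

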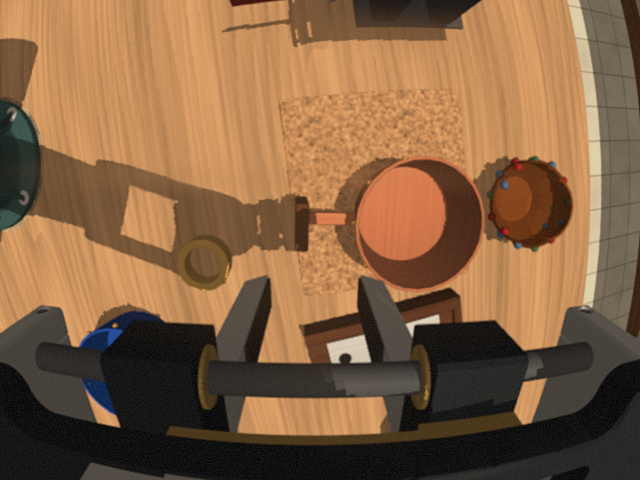

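The wrist view shows the copper cup at (420,220) and its handle plate top at (302,222).

```bash
python3 - <<'E'
from h import *
import pickle
c=pickle.load(open("w5.pkl","rb"))
for n,p in dict(tabTop=(299,198,107),tabBot=(299,249,107),cupL=(357,222,89),cupR=(483,215,89),cupT=(425,156,89),cupB=(417,292,89)).items(): print(n,wpx(c,*p))
E
```

```text
tabTop [ 474.06 -128.92  107.  ]
tabBot [ 466.27 -180.78  107.  ]
cupL [ 531.42 -165.61   89.  ]
cupR [ 681.77 -178.44   89.  ]
cupT [ 614.73 -104.12   89.  ]
cupB [ 593.09 -258.07   89.  ]
```

Request:
send_rows --pt "0 -0.1 3.2 0.5 -0.1 0.2" --pt "0 -0.1 3.2 0.5 -0.1 0.2" --pt "-0.1 -0.1 3.2 0.5 -0.1 0.2" --pt "0 -0.1 3.2 0.5 -0.1 0.1" --pt "0 0 3.1 0.5 -0.1 0.2"

```text
t: 18.85
position: [488.3, -153.2, 173.4]
orientation: [[0.149, 0.988, 0.046], [0.989, -0.149, -0.009], [-0.002, 0.047, -0.999]]
wrist_force: [0.1, 0.2, 0.5]
opening: 0.477
```

```bash
python3 - <<'E'
from h import *
plan([(471,-157.5,87,-9.2,0)],smax=3.)
E
```

```text
p [ 488.31 -153.25  173.45] t 18.85
[[-0.2, -0.7, 2.9, 0.9, 0.0, 0.2], [-0.2, -0.6, 2.8, 0.9, 0.1, 0.2], [-0.3, -0.6, 2.9, 0.9, 0.0, 0.2]]
```

Request:
send_rows --pt "-0.4 -1.7 0 2.7 0 0.6" --pt "0 0 0 0 0 0" --pt "0 0 0 0 0 0"

```text
t: 19.1
position: [470.0, -148.8, 167.6]
orientation: [[0.152, 0.988, -0.01], [0.988, -0.152, 0.005], [0.003, -0.01, -1.0]]
wrist_force: [-0.2, -0.9, 0.1]
opening: 0.479
```

```bash
python3 - <<'E'
from h import *
plan([(471,-157.5,87,-9.2,0)],smax=3.)
E
```

```text
p [ 470.02 -148.79  167.56] t 19.1
[[-0.3, 0.1, 2.7, -0.2, -0.1, 0.1], [-0.3, 0.1, 2.7, -0.2, 0.0, 0.2], [-0.3, 0.1, 2.7, -0.2, -0.1, 0.1]]
```

Request:
send_rows --pt "-0.8 0.1 2.0 -0.5 0 0.1" --pt "-0.1 0 2.5 0 0 0" --pt "0 0 2.3 0 0 0" --pt "0 0 1.0 0 0 0" --pt "0 0 0 0 0 0"

```text
t: 19.52
position: [481.2, -157.0, 99.7]
orientation: [[0.147, 0.989, 0.028], [0.989, -0.147, -0.005], [-0.001, 0.028, -1.0]]
wrist_force: [0.4, 0.4, 0.1]
opening: 0.475
```

```bash
python3 - <<'E'
from h import *
plan([(471,-157.5,87,-9.2,0)],smax=3.)
E
```

```text
p [ 481.17 -156.95   99.7 ] t 19.5167
[[-0.2, -1.0, 1.2, 1.6, 0.0, 0.8]]
```

Request:
send_rows --pt "-0.1 -1.0 0.6 1.5 0 0.5" --pt "0 0 0.4 0 0 0" --pt "0 0 0.2 0 0 0" --pt "0 0 0 0 0 0"

```text
t: 19.85
position: [474.4, -156.8, 92.3]
orientation: [[0.155, 0.988, 0.009], [0.988, -0.155, -0.004], [-0.003, 0.01, -1.0]]
wrist_force: [0.2, 0.6, -0.5]
opening: 0.479
```

```bash
python3 - <<'E'
from h import *
plan([(471,-157.5,87,-9.2,0)],smax=3.)
E
```

```text
p [ 474.37 -156.84   92.33] t 19.85
[[-0.1, -0.3, 0.5, 0.5, 0.2, 0.3]]
```

Lower a touch, square up, then close.

Request:
send_rows --pt "0 -0.3 0.5 0.6 0.2 0.2" --pt "0 0 0 0 0 0" --pt "0 0 0 0 0 0"

```text
t: 20.1
position: [472.5, -156.9, 89.0]
orientation: [[0.158, 0.987, 0.002], [0.987, -0.158, -0.0], [-0.0, 0.002, -1.0]]
wrist_force: [0.1, -0.6, 0.3]
opening: 0.481
```

Request:
send_rows --claw 0.5 --pt "0 0 0 0 0 0" --pt "0 0 0 0 0 0" --pt "0 0 0 0 0 0" --pt "0 0 0 0 0 0" --pt "0 0 0 0 0 0"

```text
t: 20.52
position: [472.7, -157.2, 89.5]
orientation: [[0.159, 0.987, 0.003], [0.987, -0.159, -0.001], [-0.0, 0.003, -1.0]]
wrist_force: [-0.1, 0.0, -0.2]
opening: 0.161
```

Request:
send_rows --pt "0 0 0 0 0 0" --pt "0 0 0 0 0 0" --pt "0 0 0 0 0 0" --pt "0 0 0 0 0 0" --pt "0 0 0 0 0 0"

```text
t: 20.93
position: [472.6, -157.2, 89.4]
orientation: [[0.159, 0.987, 0.003], [0.987, -0.159, -0.001], [-0.0, 0.003, -1.0]]
wrist_force: [0.8, 0.6, 0.4]
opening: 0.149
```

Request:
send_rows --pt "0 0 -1 0 0 0" --pt "0 0 -1.5 0 0 0" --pt "0 0 -1.5 0 0 0" --pt "0 0 0 0 0 0" --pt "0 0 0 0 0 0"

```text
t: 21.35
position: [468.5, -155.5, 127.7]
orientation: [[0.159, 0.987, -0.01], [0.987, -0.159, 0.004], [0.003, -0.01, -1.0]]
wrist_force: [0.3, -0.3, -3.0]
opening: 0.148
```

```bash
python3 - <<'E'
from h import *
s=ctrl.state();print(s["orientation"],s["wrist_torque"])
plan([(472,-157.5,150,-9.2,0),(360,-25,150,-2.5,0)],smax=2.5)
E
```

```text
[[ 0.16  0.99 -0.01]
 [ 0.99 -0.16  0.  ]
 [ 0.   -0.01 -1.  ]] [-0.01  0.45  0.02]
p [ 468.46 -155.52  127.71] t 21.35
[[-0.1, 0.4, -2.2, -0.6, -0.2, 0.1], [1.6, -1.9, 0.0, 0.0, 0.0, -1.0], [1.6, -1.9, 0.0, 0.0, 0.0, -1.0], [1.7, -1.8, 0.0, 0.0, 0.0, -0.9], [1.7, -1.8, 0.0, 0.0, 0.0, -1.0]]
[[1.7, -1.8, 0.0, 0.0, 0.0, -0.9], [1.8, -1.7, 0.0, 0.0, 0.0, -1.0], [1.8, -1.7, 0.0, 0.0, 0.0, -0.9]]
```

Cup gripped (14 mm, about 3 N). Moving to the start point on the -y side of the paddle.

Request:
send_rows --pt "-0.1 0.2 -1.2 -0.5 -0.2 0" --pt "1.0 -1.2 -0.8 0 0 -1.0" --pt "1.6 -1.9 0 0 0 -1.0" --pt "1.7 -1.9 0 0 0 -1" --pt "1.7 -1.9 0 0 0 -1.0"

```text
t: 21.77
position: [409.0, -89.3, 147.4]
orientation: [[0.092, 0.996, -0.005], [0.996, -0.092, -0.001], [-0.001, -0.005, -1.0]]
wrist_force: [1.2, 0.8, -2.5]
opening: 0.145
```

Request:
send_rows --pt "1.7 -1.9 0 0 0 -1" --pt "1.8 -1.9 0 0 0 -1" --pt "1.8 -1.9 0 0 0 -0.5" --pt "1 -1 0 0 0 0" --pt "0 0 0 0 0 0"

```text
t: 22.18
position: [339.1, -16.2, 146.8]
orientation: [[0.044, 0.999, -0.008], [0.999, -0.044, 0.002], [0.002, -0.009, -1.0]]
wrist_force: [-0.0, -0.2, -3.0]
opening: 0.145
```

```bash
python3 - <<'E'
from h import *
s=ctrl.state();print(s["orientation"],s["wrist_torque"])
plan([(341,-20,115,-2.4,0)],smax=2.5)
E
```

```text
[[ 0.04  1.   -0.01]
 [ 1.   -0.04  0.  ]
 [ 0.   -0.01 -1.  ]] [-0.13  0.43 -0.03]
p [339.07 -16.21 146.83] t 22.1833
[[-0.2, 0.1, 1.6, -0.2, 0.0, 0.0], [-0.2, 0.1, 1.6, -0.3, -0.1, -0.1]]
```

Request:
send_rows --pt "0 0.1 1.5 -0.3 0 0" --pt "0 0.1 1.5 -0.2 0 0" --pt "0 0 0.9 0 0 0" --pt "0 0 0.2 0 0 0" --pt "0 0 0 0 0 0"

```text
t: 22.6
position: [342.4, -17.4, 105.8]
orientation: [[0.042, 0.999, 0.005], [0.999, -0.042, -0.001], [-0.001, 0.005, -1.0]]
wrist_force: [-1.1, 0.7, -3.0]
opening: 0.146
```

```bash
python3 - <<'E'
from h import *
import pickle
s=ctrl.state();print(s["orientation"],s["wrist_torque"])
plan([(341,-20,106,-2.4,0)],smax=2.5)
c=optics.camera("side");pickle.dump(c,open("side2.pkl","wb"));t=optics.camera("top");pickle.dump(t,open("top3.pkl","wb"))
cv2.imwrite("pics/s2.png",np.hstack([cv2.resize(c["color"][180:340,160:360,::-1],(400,320),interpolation=cv2.INTER_CUBIC),cv2.resize(t["color"][120:280,200:360,::-1],(400,400),interpolation=cv2.INTER_CUBIC)[:320]]))
E
```

```text
[[ 0.04  1.    0.01]
 [ 1.   -0.04 -0.  ]
 [-0.    0.01 -1.  ]] [-0.06  0.42  0.03]
p [342.36 -17.36 105.84] t 22.6
[[-0.3, -0.1, 0.0, 0.3, 0.1, 0.0]]
```

View pics/s2.png

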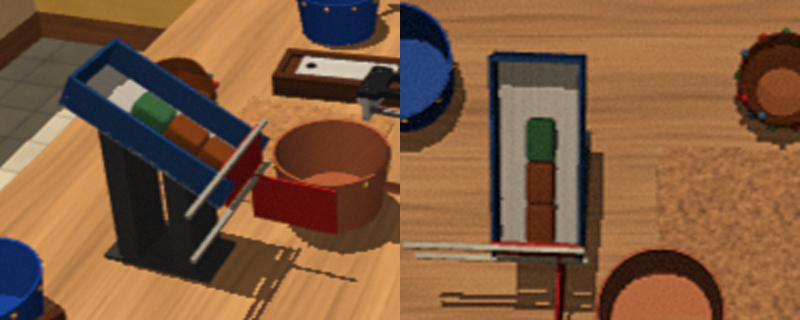

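```bash
python3 - <<'E'
from h import *
import pickle
t=pickle.load(open("top3.pkl","rb"))
f=lambda U,V,z:px2w(t,200+(U-400+.5)/2.5-.5,120+(V+.5)/2.5-.5,z)
print("rim far",f(660,249,105),"rim L",f(598,300,105),"rimR",f(723,300,105))
print("gate L wall top",f(491,246,170),f(585,250,170),"bottom",f(585,260,130),"paddle x..",f(560,262,135))
print("predict rim far px",w2px(t,(342.4+213,-17.4-8,105)))
print("lip pred", [ (w2px(t,p)-np.array([200,120]))*2.5+[400,0] for p in ((550,111,135),(531,111+51,170),(531,111-51,170))])
E
```

```text
rim far [551.23 -25.56 105.  ] rim L [490.34  47.15 105.  ] rimR [489.94 -99.47 105.  ]
gate L wall top [541.64 163.88 170.  ] [536.76  57.94 170.  ] bottom [533.23  60.97 130.  ] paddle x.. [529.96  89.39 135.  ]
predict rim far px [303.65 217.92]
lip pred [array([540.83, 244.31]), array([491.67, 254.5 ]), array([582.36, 254.26])]
```

Request:
send_rows --pt "0.8 0.1 0 0 0 0" --pt "1.4 0.1 0 0 0 0" --pt "1.6 0 0 0 0 0" --pt "1.8 0 0 0 0 0"

```text
t: 23.03
position: [349.9, 37.7, 109.2]
orientation: [[0.052, 0.999, 0.011], [0.999, -0.052, -0.004], [-0.004, 0.011, -1.0]]
wrist_force: [-0.3, -2.7, -4.3]
opening: 0.148
```

```bash
python3 - <<'E'
from h import *
s=ctrl.state();print(s["wrist_force"],s["wrist_torque"])
plan([(350,117,106,-2.4,0)],smax=2.)
E
```

```text
[-0.26 -2.7  -4.32] [-0.6   0.47 -0.33]
p [349.91  37.7  109.21] t 23.0333
[[2.0, -0.1, 0.1, 0.2, 0.1, -0.1], [2.0, -0.1, 0.1, 0.1, 0.0, -0.2], [2.0, -0.1, 0.0, 0.2, 0.1, -0.1], [1.9, -0.1, 0.1, 0.1, 0.0, -0.2]]
```

Request:
send_rows --pt "1.9 -0.1 0.1 0.4 0 -0.2" --pt "1.9 -0.1 0.1 0.3 0 -0.2" --pt "1.9 -0.1 0.1 0.1 0 -0.2" --pt "1.7 0 0 0 0 0" --pt "0.4 0 0 0 0 0"

```text
t: 23.45
position: [354.0, 120.0, 110.2]
orientation: [[0.045, 0.999, 0.005], [0.999, -0.045, -0.008], [-0.008, 0.005, -1.0]]
wrist_force: [-0.8, -3.0, -1.9]
opening: 0.144
```

Request:
send_rows --pt "0 0 0 0 0 0" --pt "0 0 0 0 0 0" --pt "0 0 0 0 0 0"

```text
t: 23.7
position: [353.1, 120.0, 110.1]
orientation: [[0.043, 0.999, 0.002], [0.999, -0.043, -0.011], [-0.011, 0.002, -1.0]]
wrist_force: [-1.0, -0.6, -6.7]
opening: 0.146
```

```bash
python3 - <<'E'
from h import *
import pickle
s=ctrl.state();print(s["wrist_force"],s["wrist_torque"],s["orientation"])
plan([(350,117,106,-2.4,0)],smax=2.)
c=optics.camera("side");t=optics.camera("top");pickle.dump(t,open("top4.pkl","wb"))
cv2.imwrite("pics/s3.png",np.hstack([cv2.resize(c["color"][180:340,160:360,::-1],(400,320),interpolation=cv2.INTER_CUBIC),cv2.resize(t["color"][120:280,200:360,::-1],(400,400),interpolation=cv2.INTER_CUBIC)[:320]]))
E
```

```text
[-0.99 -0.64 -6.71] [-0.18  1.6  -0.04] [[ 0.04  1.    0.  ]
 [ 1.   -0.04 -0.01]
 [-0.01  0.   -1.  ]]
p [353.11 120.01 110.07] t 23.7
[[-0.3, -0.3, 0.4, 0.1, 0.6, -0.1]]
```

View pics/s3.png

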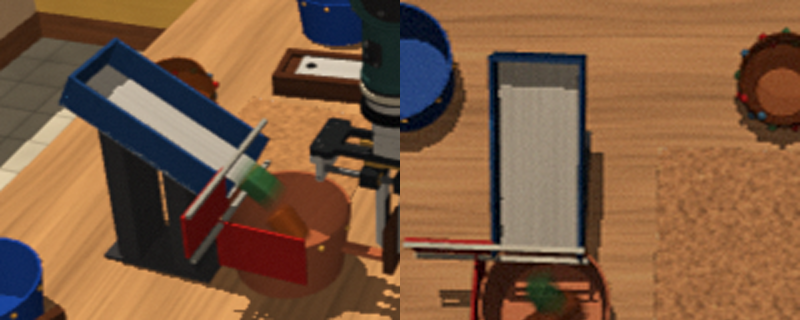

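The gate is open and the nuggets are dropping into the cup. Wait for them to settle, then check the weight.

Request:
send_rows --pt "0 0 0 0 0 0" --pt "0 0 0 0 0 0" --pt "0 0 0 0 0 0" --pt "0 0 0 0 0 0" --pt "0 0 0 0 0 0"

```text
t: 24.22
position: [351.8, 117.4, 108.1]
orientation: [[0.049, 0.999, -0.003], [0.999, -0.049, -0.012], [-0.012, -0.002, -1.0]]
wrist_force: [0.0, -1.0, -6.7]
opening: 0.146
```

Request:
send_rows --pt "0 0 0 0 0 0" --pt "0 0 0 0 0 0" --pt "0 0 0 0 0 0" --pt "0 0 0 0 0 0" --pt "0 0 0 0 0 0"

```text
t: 24.63
position: [351.8, 117.3, 108.1]
orientation: [[0.049, 0.999, -0.003], [0.999, -0.049, -0.012], [-0.012, -0.002, -1.0]]
wrist_force: [0.5, -1.5, -5.6]
opening: 0.145
```

```bash
python3 - <<'E'
from h import *
s=ctrl.state();print(s["wrist_force"],s["wrist_torque"],s["orientation"],s["t"],s["position"])
c=optics.camera("side");t=optics.camera("top")
cv2.imwrite("pics/s4.png",np.hstack([cv2.resize(c["color"][200:340,180:360,::-1],(400,312),interpolation=cv2.INTER_CUBIC),cv2.resize(t["color"][200:280,220:300,::-1],(400,400),interpolation=cv2.INTER_CUBIC)[:312]]))
E
```

```text
[ 0.54 -1.47 -5.6 ] [-0.31  0.7  -0.25] [[ 0.05  1.   -0.  ]
 [ 1.   -0.05 -0.01]
 [-0.01 -0.   -1.  ]] 24.6333 [351.76 117.33 108.12]
```

View pics/s4.png

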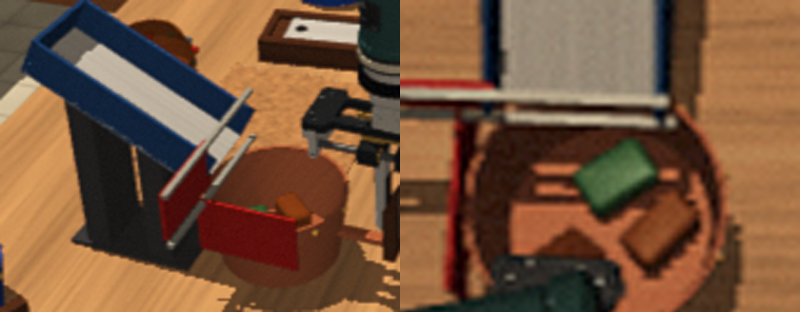

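All three nuggets are in the cup (5.6 N, about 0.55 kg). Retreat along -y, then turn and carry to the mat.

Request:
send_rows --pt "-1.5 -0.1 0 0 0.6 0" --pt "-2.2 -0.1 0 0 0 0" --pt "-2.2 0 0 0 0 0" --pt "-2.2 0 0 0 0 0" --pt "-2.2 0 0 0 0 0"

```text
t: 25.15
position: [345.6, 17.0, 108.7]
orientation: [[0.035, 0.999, 0.001], [0.999, -0.035, 0.007], [0.007, 0.0, -1.0]]
wrist_force: [0.2, -0.1, -6.1]
opening: 0.145
```

Request:
send_rows --pt "-2.2 0 -0.5 0 0 0" --pt "-2 0 -1 0 0 0" --pt "-1 0 -1 0 0 0" --pt "0 0 -0.5 0 0 0" --pt "0 0 0 0 0 0"

```text
t: 25.57
position: [343.1, -40.0, 139.3]
orientation: [[0.038, 0.999, 0.002], [0.999, -0.038, 0.006], [0.006, 0.001, -1.0]]
wrist_force: [0.0, 1.5, -4.5]
opening: 0.147
```

```bash
python3 - <<'E'
from h import *
s=ctrl.state();print(s["wrist_force"],s["wrist_torque"],s["orientation"])
plan([(468,-30.5,140,-30,0)],smax=2.,rmax=3)
E
```

```text
[ 0.04  1.46 -4.51] [-0.06  0.77 -0.03] [[ 0.04  1.    0.  ]
 [ 1.   -0.04  0.01]
 [ 0.01  0.   -1.  ]]
p [343.12 -40.01 139.3 ] t 25.5667
[[0.1, 1.2, 0.0, 0.0, 0.0, 2.8], [0.2, 1.2, 0.0, 0.0, 0.0, 2.8], [0.3, 1.2, 0.0, 0.0, 0.0, 2.8], [0.3, 1.2, 0.0, 0.0, 0.0, 2.8], [0.4, 1.2, 0.0, 0.0, -0.1, 2.8]]
[[0.4, 1.2, 0.0, 0.0, 0.0, 2.8], [0.5, 1.2, 0.0, 0.0, -0.1, 2.8], [0.6, 1.1, 0.0, 0.0, 0.0, 2.7], [0.6, 1.1, 0.0, 0.0, -0.1, 2.8], [0.7, 1.1, -0.1, 0.0, 0.0, 2.7]]
```

Request:
send_rows --pt "0.1 1.2 0 0 -0.2 2.8" --pt "0.2 1.2 0 0 0 2.8" --pt "0.3 1.2 0 0 0 2.8" --pt "0.3 1.2 0 0 0 2.8" --pt "0.4 1.2 0 0 0 2.8"

```text
t: 25.98
position: [404.9, -29.6, 138.0]
orientation: [[0.283, 0.959, 0.001], [0.959, -0.283, 0.007], [0.007, -0.001, -1.0]]
wrist_force: [0.0, -0.7, -5.9]
opening: 0.147
```

Request:
send_rows --pt "0.4 1.2 0 0 0 2.8" --pt "0.5 1.2 0 0 0 2.8" --pt "0.6 1.1 0 0 0 2.7" --pt "0.6 1.1 0 0 0 2.8" --pt "0.5 0.8 0 0 0 2"

```text
t: 26.4
position: [467.8, -15.8, 134.2]
orientation: [[0.495, 0.869, -0.003], [0.869, -0.495, 0.017], [0.013, -0.011, -1.0]]
wrist_force: [-0.1, -0.5, -5.2]
opening: 0.149
```

Request:
send_rows --pt "0 0 0 0 0 0" --pt "0 0 0 0 0 0"

```text
t: 26.57
position: [469.0, -12.5, 132.7]
orientation: [[0.491, 0.871, -0.005], [0.871, -0.491, 0.02], [0.015, -0.014, -1.0]]
wrist_force: [-0.0, -0.4, -5.7]
opening: 0.146
```

```bash
python3 - <<'E'
from h import *
s=ctrl.state();print(s["wrist_force"],s["wrist_torque"],s["orientation"])
plan([(468,-30.5,100,-30,0)],smax=2.,rmax=3)
E
```

```text
[-0.04 -0.4  -5.69] [ 0.23  0.65 -0.02] [[ 0.49  0.87 -0.  ]
 [ 0.87 -0.49  0.02]
 [ 0.02 -0.01 -1.  ]]
p [468.96 -12.51 132.68] t 26.5667
[[-0.8, 0.4, 1.6, -0.4, -0.4, 0.3], [-0.8, 0.4, 1.6, -0.4, -0.5, 0.3]]
```

Request:
send_rows --pt "-0.8 0.4 0.8 -0.4 -0.5 0.3" --pt "-0.8 0.4 0.8 -0.4 -0.4 0.3" --pt "0 0 0.8 0 0 0" --pt "0 0 0.6 0 0 0" --pt "0 0 0 0 0 0"

```text
t: 26.98
position: [464.7, -29.9, 97.7]
orientation: [[0.497, 0.868, -0.004], [0.868, -0.497, -0.001], [-0.003, -0.003, -1.0]]
wrist_force: [-1.1, -0.2, -6.2]
opening: 0.146
```

```bash
python3 - <<'E'
from h import *
s=ctrl.state();print(s["wrist_force"],s["wrist_torque"],s["orientation"])
plan([(468,-30.5,90,-30,0)],smax=.5,rmax=3)
E
```

```text
[-1.07 -0.24 -6.19] [ 0.23  0.69 -0.06] [[ 0.5   0.87 -0.  ]
 [ 0.87 -0.5  -0.  ]
 [-0.   -0.   -1.  ]]
p [464.71 -29.9   97.71] t 26.9833
[[0.1, 0.2, 0.4, -0.1, 0.1, 0.1], [0.0, 0.1, 0.4, -0.1, 0.0, 0.1]]
```

Request:
send_rows --pt "0 0.2 0.4 0 0 0" --pt "0 0 0.2 0 0 0" --pt "0 0 0 0 0 0"

```text
t: 27.23
position: [465.9, -31.1, 90.9]
orientation: [[0.498, 0.867, -0.004], [0.867, -0.498, 0.0], [-0.002, -0.004, -1.0]]
wrist_force: [-1.7, 0.6, -2.7]
opening: 0.145
```

Request:
send_rows --pt "0 0 0.2 0 0 0" --pt "0 0 0 0 0 0"

```text
t: 27.4
position: [466.7, -31.2, 90.6]
orientation: [[0.498, 0.867, -0.002], [0.867, -0.498, -0.0], [-0.001, -0.001, -1.0]]
wrist_force: [0.1, -1.2, -4.2]
opening: 0.148
```

Request:
send_rows --pt "0 0 0.1 0 0 0" --pt "0 0 0 0 0 0"

```text
t: 27.57
position: [467.4, -31.2, 90.1]
orientation: [[0.497, 0.868, 0.0], [0.868, -0.497, -0.001], [-0.0, 0.001, -1.0]]
wrist_force: [-0.7, 0.3, -5.1]
opening: 0.146
```

Request:
send_rows --pt "0 0 0.15 0 0 0" --pt "0 0 0 0 0 0" --pt "0 0 0 0 0 0"

```text
t: 27.82
position: [468.0, -31.2, 89.7]
orientation: [[0.497, 0.868, 0.002], [0.868, -0.497, -0.001], [-0.0, 0.002, -1.0]]
wrist_force: [-0.6, 0.3, -4.4]
opening: 0.148
```

Request:
send_rows --pt "0 0 0.15 0 0 0" --pt "0 0 0 0 0 0" --pt "0 0 0 0 0 0"

```text
t: 28.07
position: [468.3, -31.2, 89.5]
orientation: [[0.497, 0.868, 0.003], [0.868, -0.497, -0.001], [0.0, 0.003, -1.0]]
wrist_force: [-0.7, -0.5, -4.0]
opening: 0.146
```

Request:
send_rows --pt "0 0 0.15 0 0 0" --pt "0 0 0 0 0 0" --pt "0 0 0 0 0 0"

```text
t: 28.32
position: [468.6, -31.0, 89.4]
orientation: [[0.497, 0.868, 0.004], [0.868, -0.497, -0.001], [0.001, 0.004, -1.0]]
wrist_force: [-2.2, 0.7, -2.5]
opening: 0.146
```

Request:
send_rows --claw 4.5 --pt "0 0 0.05 0 0 0" --pt "0 0 0 0 0 0" --pt "0 0 0 0 0 0" --pt "0 0 0 0 0 0" --pt "0 0 0 0 0 0"

```text
t: 28.73
position: [473.6, -32.8, 91.8]
orientation: [[0.497, 0.868, 0.017], [0.868, -0.497, -0.005], [0.004, 0.017, -1.0]]
wrist_force: [-0.2, 0.5, -0.4]
opening: 0.461
```

Request:
send_rows --pt "0 0 -2 0 0 0" --pt "0 0 -2 0 0 0" --pt "0 0 -2 0 0 0" --pt "0 0 -3 0 0 0" --pt "0 0 -3 0 0 0"

```text
t: 29.15
position: [468.0, -31.9, 208.3]
orientation: [[0.497, 0.868, 0.003], [0.868, -0.497, -0.004], [-0.002, 0.004, -1.0]]
wrist_force: [0.3, -0.4, 0.9]
opening: 0.479
```

Request:
send_rows --pt "2 -2.5 -2.5 0 0 0" --pt "2.5 -3 -2 0 0 0" --pt "2.5 -3 0 0 0 0" --pt "2.5 -3 0 0 0 0" --pt "2.5 -3 0 0 0 0"

```text
t: 29.57
position: [407.8, 143.9, 264.7]
orientation: [[0.512, 0.859, 0.027], [0.859, -0.512, -0.006], [0.009, 0.026, -1.0]]
wrist_force: [1.3, 0.4, 0.0]
opening: 0.48
```

```bash
python3 - <<'E'
from h import *
import pickle
s=ctrl.state();print(s["position"],s["t"],s["wrist_force"])
t=optics.camera("top");pickle.dump(t,open("top5.pkl","wb"))
cv2.imwrite("pics/t5.png",cv2.resize(t["color"][140:290,285:445,::-1],(800,750),interpolation=cv2.INTER_CUBIC)[:600])
E
```

```text
[407.78 143.95 264.71] 29.5667 [1.27 0.41 0.02]
```

View pics/t5.png

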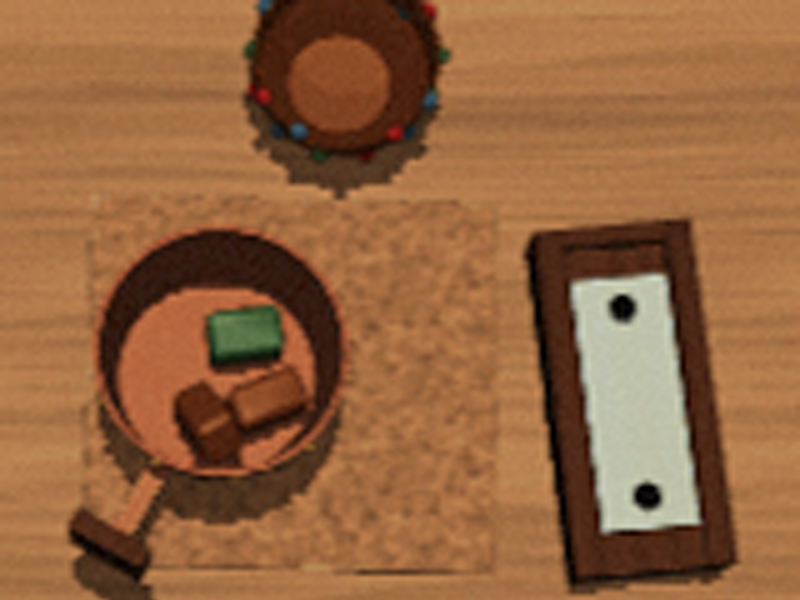

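The cup stands upright on the mat with all 3 nuggets in it. The strap centre is about (563.5,-360) at about +5°, with its near end 28 mm inside the open end, so I need to draw it about 85 mm.

```bash
python3 - <<'E'
from h import *
plan([(460,-250,230,-85,0),(593,-357,110,-85,0)],smax=3.8,rmax=6.5)
E
```

```text
p [404.88 150.68 264.74] t 29.6167
[[-2.9, 2.3, 0.3, 0.1, -0.1, 5.0], [-2.7, 2.5, 0.3, 0.1, -0.1, 5.0], [-2.5, 2.7, 0.3, 0.1, -0.1, 5.0], [-2.2, 2.9, 0.3, 0.1, -0.1, 5.0], [-1.9, 3.1, 0.3, 0.0, -0.1, 5.0]]
[[-1.7, 3.3, 0.3, 0.1, -0.1, 5.0], [-1.4, 3.4, 0.4, 0.0, -0.1, 5.0], [-1.1, 3.5, 0.3, 0.0, -0.1, 4.9], [-0.7, 3.6, 0.4, 0.1, -0.1, 5.0], [-0.4, 3.7, 0.3, 0.0, -0.2, 4.9]]
[[-0.2, 3.7, 0.4, 0.1, -0.1, 5.0], [2.1, 2.0, 2.0, 0.0, 0.0, 0.0], [2.0, 2.0, 2.0, 0.0, 0.0, 0.0], [2.1, 1.9, 2.0, 0.0, 0.0, 0.0], [2.0, 2.0, 2.0, 0.0, 0.0, 0.0]]
[[2.1, 1.9, 2.0, 0.0, 0.0, 0.0], [2.0, 2.0, 2.0, 0.0, 0.0, 0.0]]
```

Request:
send_rows --claw 0 --pt "-2.9 2.3 0.3 0.1 -0.1 5" --pt "-2.7 2.5 0.3 0.1 -0.1 5" --pt "-2.5 2.7 0.3 0.1 -0.1 5" --pt "-2.2 2.9 0.3 0.1 -0.1 5" --pt "-1.9 3.1 0.3 0 -0.1 5"

```text
t: 30.03
position: [431.4, -24.6, 252.7]
orientation: [[0.813, 0.581, 0.024], [0.581, -0.814, 0.003], [0.021, 0.011, -1.0]]
wrist_force: [1.3, 1.2, 0.5]
opening: 0.163
```

Request:
send_rows --pt "-1.7 3.3 0.3 0.1 -0.1 5" --pt "-1.4 3.4 0.3 0 -0.1 5" --pt "-1.1 3.5 0.3 0 -0.1 5" --pt "-0.7 3.6 0.3 0.1 -0.1 5" --pt "-0.4 3.7 0.3 0 -0.2 5"

```text
t: 30.45
position: [458.3, -218.0, 239.0]
orientation: [[0.987, 0.161, 0.019], [0.161, -0.987, 0.0], [0.019, 0.003, -1.0]]
wrist_force: [0.5, -0.7, -0.3]
opening: 0.002
```

Request:
send_rows --pt "-0.2 3.7 0.3 0 0 5" --pt "2.1 2.0 1.5 0 0 0" --pt "2.0 2.0 1.5 0 0 0" --pt "2.1 1.9 1.5 0 0 0" --pt "2.0 2.0 1 0 0 0"

```text
t: 30.87
position: [550.7, -344.3, 184.9]
orientation: [[0.998, 0.055, 0.026], [0.056, -0.998, -0.009], [0.025, 0.01, -1.0]]
wrist_force: [-0.4, 0.1, 0.7]
opening: 0.005
```

```bash
python3 - <<'E'
from h import *
plan([(593,-357,110,-85,0),(593,-357,58,-85,0)],smax=2.5,rmax=6.5);print(ctrl.state()["opening"])
E
```

```text
p [ 550.66 -344.32  184.85] t 30.8667
[[1.0, 0.4, 1.9, 0.2, -0.4, -0.5], [1.0, 0.4, 1.9, 0.1, -0.3, -0.4], [1.0, 0.3, 1.9, 0.2, -0.4, -0.5], [1.0, 0.4, 1.9, 0.1, -0.3, -0.4], [0.0, 0.0, 1.7, 0.0, 0.0, 0.0]]
[[0.0, 0.0, 1.7, 0.0, 0.0, 0.0], [0.0, 0.0, 1.8, 0.0, 0.0, 0.0]]
0.00530590069996787
```

Request:
send_rows --pt "1.0 0.4 1.9 0.2 -0.4 -0.5" --pt "1.0 0.4 1.9 0.1 -0.4 -0.4" --pt "1.0 0.3 1.9 0.2 -0.4 -0.5" --pt "0.7 0.2 1.5 0 -0.3 -0.4" --pt "0 0 0 0 0 0"

```text
t: 31.28
position: [592.9, -363.7, 104.7]
orientation: [[0.996, 0.084, -0.004], [0.084, -0.996, -0.003], [-0.004, 0.002, -1.0]]
wrist_force: [-0.7, 0.4, -1.8]
opening: 0.003
```

```bash
python3 - <<'E'
from h import *
plan([(593,-357,62,-85,0)],smax=1.5,rmax=6.5)
E
```

```text
p [ 592.95 -363.67  104.75] t 31.2833
[[0.0, -0.2, 1.4, 0.0, 0.1, -0.1], [0.0, -0.2, 1.4, 0.1, 0.1, 0.0], [0.1, -0.3, 1.5, 0.0, 0.0, -0.1]]
```

Request:
send_rows --pt "0 -0.3 1.4 0 0.1 0" --pt "0 -0.3 1.4 0 0.1 0" --pt "0 -0.1 1.2 0 0 0" --pt "0 0 0.2 0 0 0" --pt "0 0 0 0 0 0"

```text
t: 31.7
position: [592.1, -358.7, 62.7]
orientation: [[0.997, 0.083, 0.001], [0.083, -0.997, -0.004], [0.001, 0.004, -1.0]]
wrist_force: [-0.0, 0.4, 0.6]
opening: 0.003
```

```bash
python3 - <<'E'
from h import *
plan([(593,-357,56,-85,0)],smax=1.5,rmax=6.5);print(ctrl.state()["wrist_force"])
E
```

```text
p [ 592.05 -358.72   62.75] t 31.7
[[0.1, -0.2, 0.7, 0.2, -0.1, -0.2]]
[-0.02  0.36  0.6 ]
```

Creep down to contact.

Request:
send_rows --pt "0 -0.1 0.4 0 0 0" --pt "0 0 0.2 0 0 0" --pt "0 0 0 0 0 0"

```text
t: 31.95
position: [592.6, -358.9, 59.4]
orientation: [[0.997, 0.082, 0.005], [0.083, -0.997, -0.007], [0.004, 0.007, -1.0]]
wrist_force: [0.4, -0.5, 0.5]
opening: 0.004
```

Request:
send_rows --pt "0 0 0.2 0 0 0" --pt "0 0 0 0 0 0"

```text
t: 32.12
position: [593.3, -359.4, 59.0]
orientation: [[0.997, 0.082, 0.007], [0.082, -0.997, -0.009], [0.006, 0.009, -1.0]]
wrist_force: [0.8, 0.5, -0.6]
opening: 0.003
```

Request:
send_rows --pt "0 0 0.1 0 0 0" --pt "0 0 0 0 0 0"

```text
t: 32.28
position: [593.7, -359.8, 58.9]
orientation: [[0.997, 0.082, 0.008], [0.082, -0.997, -0.01], [0.008, 0.01, -1.0]]
wrist_force: [0.2, -0.2, 1.0]
opening: 0.007
```

Request:
send_rows --pt "0 -0.2 0.3 0.6 -0.5 0" --pt "0 0 0 0 0 0"

```text
t: 32.45
position: [594.0, -358.1, 56.9]
orientation: [[0.997, 0.082, -0.0], [0.082, -0.997, -0.0], [-0.0, 0.0, -1.0]]
wrist_force: [1.0, -0.8, 0.4]
opening: 0.003
```

Request:
send_rows --pt "0 0 0.3 0 0 0" --pt "0 0 0 0 0 0"

```text
t: 32.62
position: [594.8, -358.6, 57.1]
orientation: [[0.997, 0.083, 0.002], [0.083, -0.997, -0.002], [0.001, 0.002, -1.0]]
wrist_force: [0.3, 0.4, -0.4]
opening: 0.007
```

Request:
send_rows --pt "0 0 0.3 0 0 0"

```text
t: 32.7
position: [595.4, -359.0, 56.2]
orientation: [[0.997, 0.083, 0.003], [0.083, -0.997, -0.003], [0.003, 0.004, -1.0]]
wrist_force: [-4.9, 2.7, 16.7]
opening: 0.007
```

Contact at z≈56. Draw with a light downward bias.

Request:
send_rows --pt "-1.0 0 0.1 0 0 0" --pt "-1.0 0 0.15 0 0 0" --pt "-1.0 0 0.15 0 0 0"

```text
t: 32.95
position: [570.4, -362.5, 56.3]
orientation: [[0.996, 0.085, 0.016], [0.085, -0.996, -0.009], [0.016, 0.01, -1.0]]
wrist_force: [3.0, 0.6, 5.7]
opening: 0.006
```

Request:
send_rows --pt "-0.8 0 0.15 0 0 0" --pt "-0.8 0 0.15 0 0 0"

```text
t: 33.12
position: [556.6, -364.6, 56.4]
orientation: [[0.996, 0.085, 0.026], [0.085, -0.996, -0.012], [0.025, 0.014, -1.0]]
wrist_force: [3.3, 1.7, 5.7]
opening: 0.006
```

```bash
python3 - <<'E'
from h import *
import pickle
t=optics.camera("top");g=cv2.cvtColor(t["color"],cv2.COLOR_RGB2HSV)
# bright low-saturation strap pixels near board
m=((g[...,1]<45)&(g[...,2]>120)).astype(np.uint8);m[:,:385]=0;m[:,440:]=0;m[:175]=0;m[290:]=0
n,l,st,ce=cv2.connectedComponentsWithStats(m)
for i in range(1,n):
    if st[i,4]>15:print(st[i],ce[i])
ys,xs=np.nonzero(m);v=ys.max();u=xs[ys>=v-1].mean();print(u,v,px2w(t,u,v+.5,34))
t0=pickle.load(open("top5.pkl","rb"));g=cv2.cvtColor(t0["color"],cv2.COLOR_RGB2HSV)
m=((g[...,1]<45)&(g[...,2]>120)).astype(np.uint8);m[:,:385]=0;m[:,440:]=0;m[:175]=0;m[290:]=0
ys,xs=np.nonzero(m);v=ys.max();u=xs[ys>=v-1].mean();print("before",u,v,px2w(t0,u,v+.5,34))
go(593,-357,56,-85)
E
```

```text
Traceback (most recent call last):
ValueError: zero-size array to reduction operation maximum which has no identity
```

```bash
cat > st.py <<'E'
from h import *
import pickle
def mask(t):
    c=t["color"].astype(int);m=((c.min(2)>130)&(c[...,2]>c[...,0]-25)).astype(np.uint8)
    m[:,385:440]*=1;m[:,:385]=0;m[:,440:]=0;m[:175]=0;m[300:]=0;return m
def rep(t,n):
    m=mask(t);ys,xs=np.nonzero(m);print(n,len(ys))
    if len(ys)<20:return
    v=ys.max();u=xs[ys>=v-1].mean();print(" near",u,v,px2w(t,u,v+.5,34));v=ys.min();u=xs[ys<=v+1].mean();print(" far",u,v,px2w(t,u,v-.5,34))
E
python3 - <<'E'
from st import *
t0=pickle.load(open("top5.pkl","rb"));print(t0["color"][215,408],t0["color"][240,412]);rep(t0,"before")
t=optics.camera("top");rep(t,"now");pickle.dump(t,open("top6.pkl","wb"));print(t["color"][205:275:6,412].tolist())
go(593,-357,56,-85)
E
```

```text
[191 196 172] [60 55 46]
before 852
 near 413.1666666666667 245 [ 482.77 -361.47   34.  ]
 far 411.25 195 [ 644.68 -362.28   34.  ]
now 0
[[45, 68, 60], [55, 51, 44], [44, 36, 34], [8, 9, 7], [94, 83, 74], [85, 80, 72], [39, 58, 50], [47, 69, 56], [27, 25, 20], [31, 49, 43], [38, 54, 47], [26, 39, 35]]
shift [ 3.82 -0.45  0.12] rows>=0.9 turn [array([ 0.76, -1.29, -0.17])] p [ 555.27 -364.68   56.36] t 33.2167 F [-0.13  0.91  7.22] op 0.001705749874239285
```

```bash
cat >> st.py <<'E'
def wproj(c,P):
    T=c["T_tool_cam"];q=c["R"].T@(np.array(P)-c["p"]);q=T[:3,:3].T@(q-T[:3,3])
    th=np.arctan2(np.hypot(q[0],q[1]),q[2]);a=np.arctan2(q[1],q[0]);f=c["mtx"][0,0]
    return c["mtx"][0,2]+f*th*np.cos(a),c["mtx"][1,2]+f*th*np.sin(a)
def scan(c,off):
    ax=np.array([np.cos(np.radians(5)),np.sin(np.radians(5)),0]);n=np.array([-ax[1],ax[0],0]);O=np.array([563.5,-360,34])
    out=[]
    for s in range(-170,110,6):
        u,v=wproj(c,O+s*ax+off*n);u,v=int(round(u)),int(round(v))
        out.append((s,c["color"][v,u].tolist()) if 0<=u<640 and 0<=v<480 else (s,None))
    print(off,out)
E
python3 - <<'E'
from st import *
c=wr("w6.png")
scan(c,-20);scan(c,20)
E
```

```text
-20 [(-170, None), (-164, None), (-158, None), (-152, [20, 15, 19]), (-146, [9, 4, 12]), (-140, [14, 10, 5]), (-134, [14, 14, 11]), (-128, [18, 21, 16]), (-122, [21, 19, 24]), (-116, [75, 56, 26]), (-110, [73, 56, 20]), (-104, [69, 48, 18]), (-98, [26, 28, 29]), (-92, [33, 32, 33]), (-86, [35, 35, 31]), (-80, [45, 48, 43]), (-74, [37, 40, 39]), (-68, [46, 42, 38]), (-62, [40, 39, 36]), (-56, [26, 27, 20]), (-50, [32, 24, 27]), (-44, [28, 22, 26]), (-38, [27, 26, 25]), (-32, [26, 29, 25]), (-26, [83, 77, 69]), (-20, [92, 85, 75]), (-14, [120, 112, 100]), (-8, [121, 113, 101]), (-2, [124, 114, 104]), (4, [223, 225, 203]), (10, [220, 221, 201]), (16, [220, 222, 201]), (22, [222, 224, 205]), (28, [222, 225, 204]), (34, [220, 224, 202]), (40, [220, 223, 203]), (46, [116, 84, 66]), (52, [117, 82, 61]), (58, [110, 69, 46]), (64, [107, 66, 43]), (70, [105, 63, 37]), (76, [106, 62, 39]), (82, [105, 57, 33]), (88, [103, 61, 34]), (94, [101, 57, 32]), (100, [59, 34, 21]), (106, [114, 69, 40])]
20 [(-170, None), (-164, None), (-158, None), (-152, [16, 19, 13]), (-146, [19, 22, 22]), (-140, [11, 
[... 200 characters left out ...]
, (-80, [36, 38, 37]), (-74, [46, 46, 44]), (-68, [43, 40, 39]), (-62, [40, 42, 38]), (-56, [38, 38, 38]), (-50, [24, 24, 25]), (-44, [21, 25, 22]), (-38, [30, 33, 29]), (-32, [26, 24, 25]), (-26, [118, 112, 102]), (-20, [119, 113, 102]), (-14, [125, 116, 104]), (-8, [122, 114, 102]), (-2, [121, 117, 104]), (4, [220, 221, 198]), (10, [220, 220, 198]), (16, [221, 221, 199]), (22, [221, 220, 197]), (28, [220, 219, 199]), (34, [221, 221, 198]), (40, [221, 220, 199]), (46, [117, 83, 63]), (52, [120, 87, 67]), (58, [109, 66, 43]), (64, [107, 66, 42]), (70, [106, 59, 35]), (76, [108, 62, 38]), (82, [110, 69, 45]), (88, [108, 64, 39]), (94, [101, 57, 31]), (100, [56, 33, 18]), (106, [107, 65, 37])]
```

The strap follows the fingers exactly (37 mm so far). About 48 mm more.

Request:
send_rows --pt "-0.8 -0.1 0.15 0.2 -0.4 0" --pt "-0.9 -0.1 0.15 0.2 -0.4 0" --pt "-0.9 -0.1 0.15 0.1 -0.4 0"

```text
t: 33.52
position: [533.1, -365.7, 56.4]
orientation: [[0.996, 0.085, 0.015], [0.085, -0.996, -0.011], [0.014, 0.012, -1.0]]
wrist_force: [1.8, -0.6, 5.3]
opening: 0.004
```

Request:
send_rows --pt "-0.9 -0.1 0.15 0.1 -0.3 0" --pt "-0.8 0 0.15 0 -0.2 0" --pt "0 0 0 0 0 0"

```text
t: 33.77
position: [517.2, -367.8, 56.6]
orientation: [[0.996, 0.084, 0.015], [0.084, -0.996, -0.015], [0.013, 0.016, -1.0]]
wrist_force: [0.9, -0.8, 0.2]
opening: 0.006
```

```bash
python3 - <<'E'
from st import *
go(507,-362,56,-85)
c=wr("w7.png")
def edge(off):
    ax=np.array([np.cos(np.radians(5)),np.sin(np.radians(5)),0]);n=np.array([-ax[1],ax[0],0]);O=np.array([563.5,-360,34]);r=[]
    for s in range(-110,110,3):
        u,v=wproj(c,O+s*ax+off*n)
        if 0<=u<640 and 0<=v<480 and c["color"][int(v),int(u)].min()>90:r.append(s)
    print(off,r)
edge(-20);edge(20)
E
```

```text
shift [-0.96 -0.66  0.04] rows>=0.3 turn [array([ 0.92, -0.76, -0.16])] p [ 517.16 -367.78   56.61] t 33.7667 F [ 0.89 -0.79  0.18] op 0.0056480592742155005
-20 [-53, -50, -47, -44, -41, -38, -35, -32, -29, -26, -23, -20, -17, -14, -11, -8, -5, -2, 1, 4]
20 [-65, -62, -59, -56, -53, -50, -47, -44, -41, -38, -35, -32, -29, -26, -23, -20, -17, -14, -11, -8, -5, -2, 1, 4]
```

Request:
send_rows --pt "-0.3 -0.2 0.3 0.5 -0.4 0" --pt "-0.7 -0.1 0.2 0.2 -0.3 0" --pt "-0.4 0 0.1 0 0 0" --pt "0 0 0 0 0 0"

```text
t: 34.15
position: [509.4, -368.8, 56.4]
orientation: [[0.996, 0.085, 0.018], [0.085, -0.996, -0.012], [0.017, 0.013, -1.0]]
wrist_force: [0.3, -0.4, 0.3]
opening: 0.005
```

```bash
python3 - <<'E'
from st import *
go(507,-362,56,-85)
c=wr("w8.png")
def edge(off):
    ax=np.array([np.cos(np.radians(5)),np.sin(np.radians(5)),0]);n=np.array([-ax[1],ax[0],0]);O=np.array([563.5,-360,34]);r=[]
    for s in range(-110,110,2):
        u,v=wproj(c,O+s*ax+off*n)
        if 0<=u<640 and 0<=v<480 and c["color"][int(v),int(u)].min()>90:r.append(s)
    print(off,r[-3:])
edge(-20);edge(20)
E
```

```text
shift [-0.18 -0.7   0.03] rows>=0.2 turn [array([ 0.77, -0.95, -0.14])] p [ 509.38 -368.77   56.4 ] t 34.15 F [ 0.34 -0.39  0.29] op 0.004760338361917804
-20 [-8, -6, -4]
20 [-8, -6, -4]
```

The strap has been drawn about 83 mm, so about 56 mm sticks out. Lift off and move over the overhang.

Request:
send_rows --pt "0 0 -1.0 0 0 0" --pt "0 0 -2.0 0.4 -0.5 0" --pt "0 -0.3 -2.0 0.4 -0.5 0" --pt "0 0 -0.5 0 0 0"

```text
t: 34.53
position: [504.6, -362.4, 106.6]
orientation: [[0.996, 0.085, -0.015], [0.085, -0.996, 0.011], [-0.014, -0.012, -1.0]]
wrist_force: [-0.7, -0.7, 0.6]
opening: 0.003
```

Request:
send_rows --claw 8.2 --pt "-2 0 0 0 0 0" --pt "-2 0 0 0 0 0" --pt "-2 0 0 0 0 0" --pt "-1.8 0 0 0 0 0" --pt "0 0 0 0 0 0"

```text
t: 34.95
position: [424.7, -368.4, 105.3]
orientation: [[0.996, 0.088, -0.018], [0.088, -0.996, 0.012], [-0.017, -0.013, -1.0]]
wrist_force: [0.5, -0.5, 0.2]
opening: 0.322
```

```bash
python3 - <<'E'
from st import *
plan([(429,-372,70,-85,0)],smax=2)
c=wr("w9.png")
s=ctrl.state();print(s["wrist_force"],s["opening"])
ax=np.array([np.cos(np.radians(5)),np.sin(np.radians(5)),0]);n=np.array([-ax[1],ax[0],0]);O=np.array([563.5,-360,34])
for off in(-20,0,20):
    r=[k for k in range(-200,40,2) for u,v in [wproj(c,O+k*ax+off*n)] if 0<=u<640 and 0<=v<480 and c["color"][int(v),int(u)].min()>150];print(off,r[:1],r[-1:])
for k in (-150,-125,-60,-30):
    r=[o for o in range(-50,51,2) for u,v in [wproj(c,O+k*ax+o*n)] if 0<=u<640 and 0<=v<480 and c["color"][int(v),int(u)].min()>150];print("w",k,r[:1],r[-1:])
E
```

```text
p [ 424.69 -368.43  105.35] t 34.95
[[0.2, 0.2, 1.8, -0.4, 0.5, 0.0], [0.2, 0.2, 1.7, -0.4, 0.5, 0.1]]
[ 0.51  0.42 -0.47] 0.3677484093887459
-20 [-130] [-4]
0 [-134] [-4]
20 [-132] [-4]
w -150 [] []
w -125 [-30] [26]
w -60 [-30] [28]
w -30 [-30] [28]
```

Request:
send_rows --pt "0.2 0.2 0.8 -0.4 0.5 0" --pt "0.2 0.1 1.2 -0.4 0.5 0" --pt "0 0 0.8 0 0 0" --pt "0 0 0.3 0 0 0" --pt "0 0 0 0 0 0"

```text
t: 35.42
position: [432.5, -370.1, 71.0]
orientation: [[0.996, 0.089, 0.003], [0.089, -0.996, 0.001], [0.003, -0.001, -1.0]]
wrist_force: [-0.9, 1.0, -0.1]
opening: 0.719
```

```bash
python3 - <<'E'
from st import *
plan([(429,-372,51.5,-85,0)],smax=2);print(ctrl.state()["opening"])
E
```

```text
p [ 432.52 -370.08   70.99] t 35.4167
[[-0.4, 0.2, 1.9, 0.0, -0.2, 0.1]]
0.7189786392177473
```

Request:
send_rows --pt "0 0 0 0 0 0" --pt "0 0 0 0 0 0" --pt "0 0 0 0 0 0" --pt "-0.3 0.1 0.7 0 -0.2 0" --pt "0 0 0.6 0 0 0"

```text
t: 35.83
position: [431.8, -372.3, 59.4]
orientation: [[0.996, 0.091, 0.002], [0.091, -0.996, -0.002], [0.002, 0.002, -1.0]]
wrist_force: [-0.4, 0.9, -1.0]
opening: 0.873
```

Request:
send_rows --pt "0 0 0.4 0 0 0" --pt "0 0 0 0 0 0"

```text
t: 36.0
position: [431.1, -371.9, 53.6]
orientation: [[0.996, 0.09, 0.001], [0.09, -0.996, -0.001], [0.001, 0.001, -1.0]]
wrist_force: [-0.4, 0.5, -0.0]
opening: 0.872
```

```bash
python3 - <<'E'
from st import *
plan([(429,-372,51.5,-85,0)],smax=2);print(ctrl.state()["opening"])
E
```

```text
p [ 431.14 -371.94   53.6 ] t 36.0
[[-0.2, 0.0, 0.2, 0.0, 0.0, 0.2]]
0.8720926082636541
```

Request:
send_rows --pt "-0.1 0 0.3 0 0 0" --pt "0 0 0 0 0 0"

```text
t: 36.17
position: [429.8, -371.8, 49.8]
orientation: [[0.996, 0.09, 0.0], [0.09, -0.996, 0.0], [0.0, -0.0, -1.0]]
wrist_force: [0.4, 0.2, -0.4]
opening: 0.876
```

Request:
send_rows --claw 5 --pt "0 0 0 0 0 0" --pt "0 0 0 0 0 0" --pt "0 0 0 0 0 0" --pt "0 0 0 0 0 0" --pt "0 0 0 0 0 0"

```text
t: 36.58
position: [429.7, -372.0, 49.9]
orientation: [[0.996, 0.09, 0.0], [0.09, -0.996, -0.0], [0.0, 0.0, -1.0]]
wrist_force: [-0.1, -0.4, -1.7]
opening: 0.626
```

Request:
send_rows --pt "0 0 0 0 0 0" --pt "0 0 0 0 0 0" --pt "0 0 0 0 0 0" --pt "0 0 0 0 0 0"

```text
t: 36.92
position: [429.7, -372.0, 49.9]
orientation: [[0.996, 0.09, 0.0], [0.09, -0.996, -0.0], [0.0, 0.0, -1.0]]
wrist_force: [0.0, -0.6, -1.2]
opening: 0.632
```

Strap gripped (59.4 mm). Lift gently and carry it to the mat.

Request:
send_rows --pt "0 0 -0.6 0 0 0" --pt "0 0 -1.0 0 0 0" --pt "0 0 -1.5 0 0 0" --pt "0 0 -2 0 0 0" --pt "0 0 -2 0 0 0"

```text
t: 37.33
position: [426.8, -369.0, 119.2]
orientation: [[0.996, 0.09, -0.009], [0.09, -0.996, 0.009], [-0.008, -0.01, -1.0]]
wrist_force: [0.3, -0.6, -0.7]
opening: 0.63
```

Request:
send_rows --pt "0 0 -2 0 0 0" --pt "0 0 -1.0 0 0 0" --pt "0 0 0 0 0 0"

```text
t: 37.58
position: [428.8, -371.1, 158.2]
orientation: [[0.996, 0.09, -0.002], [0.09, -0.996, 0.002], [-0.002, -0.002, -1.0]]
wrist_force: [0.1, -0.1, -1.4]
opening: 0.629
```

```bash
python3 - <<'E'
from st import *
c=pickle.load(open("top5.pkl","rb"))
f=lambda U,V,z:px2w(c,285+(U+.5)/5-.5,140+(V+.5)/5-.5,z)
print("cup",f(222,352,89),"rimR",f(348,350,89),"matTR",f(497,205,4),"matBR",f(493,572,4),"matTL",f(93,195,4))
s=ctrl.state();print(s["wrist_force"],s["wrist_torque"],s["opening"])
plan([(532,-231.6,145,-91.5,0)],smax=2.5)
E
```

```text
cup [ 582.87 -101.26   89.  ] rimR [ 583.91 -176.94   89.  ] matTR [ 698.99 -282.87    4.  ] matBR [ 460.66 -273.      4.  ] matTL [706.31 -22.45   4.  ]
[ 0.13 -0.08 -1.37] [-0.03  0.22  0.01] 0.6288697914123589
p [ 428.84 -371.11  158.24] t 37.5833
[[1.6, -1.9, 0.2, 0.0, 0.0, 1.0], [1.6, -1.9, 0.2, 0.0, 0.0, 0.9], [1.6, -1.9, 0.2, 0.0, 0.0, 1.0], [1.6, -1.9, 0.2, 0.0, 0.0, 0.9], [1.5, -1.9, 0.2, 0.0, 0.0, 1.0]]
[[1.5, -2.0, 0.2, 0.0, 0.1, 0.9], [1.5, -2.0, 0.1, -0.1, 0.0, 1.0]]
```

Request:
send_rows --pt "1.0 -1.2 0.1 0 0 1" --pt "1.6 -1.9 0.2 0 0 0.9" --pt "1.6 -1.9 0.2 0 0 1" --pt "1.6 -1.9 0.2 0 0 0.9" --pt "1.5 -1.9 0.2 0 0 1"

```text
t: 38.0
position: [496.5, -281.2, 148.9]
orientation: [[1.0, -0.007, -0.002], [-0.007, -1.0, -0.002], [-0.002, 0.002, -1.0]]
wrist_force: [-0.1, 0.0, -0.3]
opening: 0.633
```

Request:
send_rows --pt "1.5 -2.0 0.2 0 0 0.9" --pt "1.2 -1.6 0.1 0 0 1" --pt "0.5 -0.7 0 0 0 0" --pt "0 0 0 0 0 0"

```text
t: 38.33
position: [530.8, -231.7, 141.0]
orientation: [[0.999, -0.037, -0.008], [-0.037, -0.999, 0.003], [-0.008, -0.003, -1.0]]
wrist_force: [-0.1, 0.9, -0.5]
opening: 0.627
```

```bash
python3 - <<'E'
from st import *
s=ctrl.state();print(s["wrist_force"],s["wrist_torque"],s["opening"],s["orientation"])
plan([(532,-229,60,-91.5,0)],smax=2.)
c=optics.camera("side");x=np.array(s["position"])
z=x[2]-16
print([ (n,w2px(c,p)) for n,p in dict(nearTop=(x[0]-28,x[1]+30,z+2),farL=(x[0]+132,x[1]+27,z+2),farR=(x[0]+132,x[1]-33,z+2)).items()])
cv2.imwrite("pics/s5.png",cv2.resize(c["color"][120:320,220:460,::-1],(720,600),interpolation=cv2.INTER_CUBIC))
cc=c["color"].astype(int);m=((cc.min(2)>125)&(cc[...,2]>cc[...,0]-25)).astype(np.uint8);m[:,:220]=0;m[:,460:]=0;m[:120]=0;m[320:]=0
n,l,st,ce=cv2.connectedComponentsWithStats(m)
for i in range(1,n):
    if st[i,4]>30:print(st[i],ce[i])
E
```

```text
[-0.09  0.86 -0.54] [ 0.02  0.15 -0.  ] 0.6273435755102311 [[ 1.   -0.04 -0.01]
 [-0.04 -1.    0.  ]
 [-0.01 -0.   -1.  ]]
p [ 530.76 -231.75  140.98] t 38.3333
[[0.0, -0.1, 1.6, 0.0, 0.1, -0.1], [0.0, 0.0, 1.6, 0.0, 0.1, -0.1], [0.1, -0.1, 1.6, 0.0, 0.1, -0.1], [0.0, 0.0, 1.6, -0.1, 0.1, -0.1], [0.1, -0.1, 1.7, 0.0, 0.1, -0.2]]
[('nearTop', array([335.5 , 214.59])), ('farL', array([284.39, 206.79])), ('farR', array([291.86, 197.86]))]
```

Request:
send_rows --pt "0 -0.1 1.6 0 0.2 -0.1" --pt "0 0 1.8 0 0.1 -0.1" --pt "0 0 1.8 0 0 -0.1" --pt "0 0 1.6 0 0 -0.1" --pt "0 0 0.8 0 0 0"

```text
t: 38.8
position: [528.6, -238.2, 65.5]
orientation: [[0.999, -0.033, 0.001], [-0.033, -0.999, -0.005], [0.001, 0.005, -1.0]]
wrist_force: [-0.8, -0.4, -0.7]
opening: 0.628
```

```bash
python3 - <<'E'
from st import *
s=ctrl.state();print(s["wrist_force"],s["wrist_torque"],s["orientation"])
plan([(532,-229.5,28,-91.5,0)],smax=2.)
E
```

```text
[-0.84 -0.37 -0.71] [0.   0.24 0.01] [[ 1.   -0.03  0.  ]
 [-0.03 -1.   -0.  ]
 [ 0.    0.   -1.  ]]
p [ 528.58 -238.16   65.49] t 38.8
[[0.2, -0.4, 1.9, 0.1, 0.0, -0.2], [0.1, -0.5, 1.8, 0.2, -0.1, -0.2]]
```

Request:
send_rows --pt "0.2 -0.7 0.8 0.3 0 -0.2" --pt "0.1 -0.3 0.9 0 0 -0.2" --pt "0 0 0.7 0 0 0" --pt "0 0 0.4 0 0 0" --pt "0 0 0 0 0 0"

```text
t: 39.22
position: [529.8, -229.9, 34.0]
orientation: [[1.0, -0.029, -0.002], [-0.029, -1.0, 0.001], [-0.002, -0.001, -1.0]]
wrist_force: [-0.5, 0.0, -1.1]
opening: 0.629
```

```bash
python3 - <<'E'
from st import *
s=ctrl.state();print(s["wrist_force"],s["wrist_torque"],s["orientation"])
plan([(532,-229.5,28,-91.5,0)],smax=2.)
E
```

```text
[-0.49  0.04 -1.06] [-0.03  0.19 -0.01] [[ 1.   -0.03 -0.  ]
 [-0.03 -1.    0.  ]
 [-0.   -0.   -1.  ]]
p [ 529.84 -229.94   33.95] t 39.2167
[[0.2, 0.0, 0.6, -0.1, 0.1, -0.2]]
```

Request:
send_rows --pt "0.2 0 0.4 0 0.1 0" --pt "0 0 0.2 0 0 0" --pt "0 0 0 0 0 0"

```text
t: 39.47
position: [533.1, -230.5, 28.8]
orientation: [[1.0, -0.029, 0.003], [-0.029, -1.0, -0.0], [0.003, 0.0, -1.0]]
wrist_force: [0.1, 0.6, -0.7]
opening: 0.628
```

Request:
send_rows --pt "0 0 0.2 0 0 0" --pt "0 0 0 0 0 0"

```text
t: 39.63
position: [533.7, -230.8, 27.4]
orientation: [[1.0, -0.028, 0.004], [-0.028, -1.0, -0.001], [0.004, 0.001, -1.0]]
wrist_force: [0.5, 0.4, -2.1]
opening: 0.633
```

Request:
send_rows --claw 7.4 --pt "0 0 0 0 0 0" --pt "0 0 0 0 0 0" --pt "0 0 0 0 0 0" --pt "0 0 0 0 0 0" --pt "0 0 0 0 0 0"

```text
t: 40.05
position: [535.3, -231.5, 29.6]
orientation: [[1.0, -0.028, 0.008], [-0.028, -1.0, -0.003], [0.008, 0.003, -1.0]]
wrist_force: [-0.2, -0.7, 0.1]
opening: 0.789
```

Request:
send_rows --pt "0 0 -0.8 0 0 0" --pt "0 0 -2 0 0 0" --pt "0 0 -3 0 0 0" --pt "0 0 -3 0 0 0" --pt "0 0 -3 0 0 0"

```text
t: 40.47
position: [529.3, -228.5, 144.0]
orientation: [[1.0, -0.028, -0.009], [-0.028, -1.0, 0.006], [-0.009, -0.006, -1.0]]
wrist_force: [0.7, -0.5, -0.2]
opening: 0.788
```

Request:
send_rows --pt "-3 0 -3 0 0 0" --pt "-3 1 -3 0 0 0" --pt "-3.5 2 0 0 0 0" --pt "-3.5 2 0 0 0 0" --pt "-3.5 2 0 0 0 0"

```text
t: 40.88
position: [369.2, -295.1, 218.1]
orientation: [[1.0, -0.015, 0.012], [-0.015, -1.0, -0.007], [0.012, 0.007, -1.0]]
wrist_force: [-0.3, -0.2, 0.2]
opening: 0.787
```

```bash
python3 - <<'E'
from h import *
s=ctrl.state();print(s["position"],s["t"],s["wrist_force"])
t=optics.camera("top");c=optics.camera("side")
cv2.imwrite("pics/end.png",np.hstack([cv2.resize(t["color"][140:290,285:445,::-1],(420,394),interpolation=cv2.INTER_CUBIC),cv2.resize(c["color"][150:290,230:365,::-1],(380,394),interpolation=cv2.INTER_CUBIC)]))
E
```

```text
[ 369.22 -295.07  218.08] 40.8833 [-0.35 -0.24  0.16]
```

View pics/end.png

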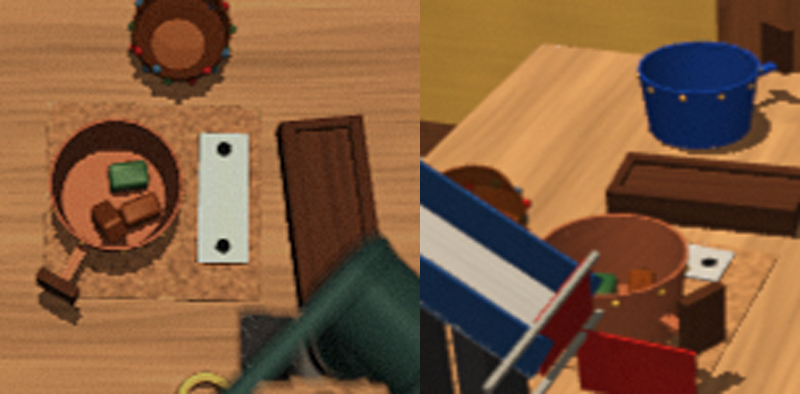

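The final view shows the strap flat on the mat beside the upright full cup, the gate shut and the arm clear. Handing in.

```bash
python3 -c "
from cell import ctrl
print(ctrl.hand_in())"
```

```text
the job is handed in; nothing more can be done
None
```

The job is done and handed in after about 41 s of robot time; the hand-in gives no verdict.

- **Nuggets:** Three were present, two amber and one green. I loaded all three behind the shut gate. With the held copper cup I pushed the paddle aside, and all three slid into it (wrist force about 5.6 N, which matches cup plus nuggets).
- **Cup:** It stands upright on the left half of the mat with the three nuggets inside. I let go of it before touching the strap.
- **Strap:** I drew it about 83 mm, leaving about 56 mm past the open end without tipping. I gripped it there and laid it flat on the mat's right half.

The last top and side pictures show the cup upright and full, the strap flat and fully on the mat with clear space to the cup, the gate shut again, and the arm clear. The shade looks undisturbed there, and my moves kept clear of the collar and screwdriver, but those two are not fully in the last pictures. No check failed. My position estimates differed by up to about 8 mm between cameras, which was small enough for every grasp and placement.

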